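# Load the field monitor's battery past its sprung rain flap and set the volume

## Robot

A 6-joint arm with a two-finger parallel gripper is mounted at the origin on the work surface. World frame = base frame: x ahead of the robot, y to its left, z up, the work surface at z = 0. Lengths are in m, angles in rad, forces in N, time in s.
With the tool pointing down it reaches from about 0.35 to 0.925 m from the base axis. Payload 6.4 kg.
Tool frame: the origin (TCP) lies on the mounting face of the last link; the fingertips stand 173 mm ahead of it and the grasp point (between the pads) lies 155 mm ahead of it (r.nose_length is the distance from the TCP to the fingertips, in m); y points along the fingers, z is the direction in which the jaws open and shut, and the axes are right-handed (so a half turn about y gives the same grasp; the last joint's range is limited). The gripper opens to 85 mm and grips with 20 to 120 N. Pads are 22 mm wide; open, the fingers measure 114 mm over their backs; the gripper's body (76 mm by 85 mm) begins 54 mm behind the grasp point. The pads swing forward as they close: fully open they stand 13 mm farther back than shut.
Start: joints at [-1.361, 0.245, 1.558, -0, 1.339, -0.174], TCP at [0.243, -0.603, 0.405] pointing down, gripper open.
Joint ranges: [-3.13, 3.13], [-1.02, 2.26], [0.13, 2.54], [-0.95, 4.09], [0.21, 2.88], [-2.74, 2.74]. Speed limits (rad/s): [2.57, 2.57, 3.14, 3.14, 3.14, 3.14].

## Interface

Orientations are given as a unit quaternion [x, y, z, w].
In Python, from cell import r gives the robot as it stands.
- The arm moves only by the tool carry_out, never from a script. Its argument "rows" is one flat list of numbers, 5 for each row, row after row: the shift along the tool's x, y, z in m, then the turn about the tool's y in degrees, then the opening, from 0 (shut) to 1 (fully open). In form: [x, y, z, roll, gripper, x, y, z, roll, gripper, ...]. A call has 1 to 20 rows; each row shifts and turns the commanded pose from where the row before left it, along the tool's axes as they then stand; what a row does not reach is not made up. A row lasts 1/10 s, in which the tool goes at most 50 mm and 8.59 degrees, less where a joint would pass 70% of its speed; a pose out of reach is approached as far as the arm can. A call is refused whole if a number of a shift passes 0.05 or a number of a turn 8.59, either way. A call with a gripper value outside its range is refused whole. The fingers move at their own pace and stop on an object; the grip force is fixed at half the most. Time passes only in rows, so rows that do not move let the fingers close. It gives the time, the measured TCP pose, the force and the opening at its end, in the units of the state.
- r.get_state(): the state, without advancing time (a new reading comes with each control period).
- r.get_image(name): name is "scene" or "top" or "wrist"; returns a dict with "pixels" (400x640x3 uint8, red, green, blue), "mtx" (3x3 intrinsics, pixels), "view" (4x4, takes a point from world to camera coordinates). Camera axes: x right, y down, z forward; pixel columns grow to the right and rows downward; lengths in m; the calibration is good to about 2 mm. A picture is of the moment at which its call begins. There is no depth.
- r.close_job(): hands the job in, once; it reports no verdict.
The state is a dict: "clock": time; "joint_pos": joint angles; "qd": joint speeds; "joint_efforts": joint torques, N m; "eef_pos": TCP position; "ee_rot": TCP orientation; "contact_force": force on the tool from outside, world axes, zero at the start; "ft_torque": the same for the moment, N m; "opening": finger opening in m.
Only numpy, scipy, OpenCV 4.12 (cv2) and the standard library are available. Lean on these libraries where they do the work, as an engineer would, in place of code of your own. Each camera call takes 0.05 s, during which the arm holds its last target.

## Task

Get the field monitor ready: take the slim battery pack from the tray and, holding the monitor's sprung rain flap open, lower the pack upright into the bay beneath until it sits on the bay floor (do not let it drop in), then let the flap close over it. Also set the volume wheel on top to the third click up from its lower stop. Leave the other packs and everything else on the bench where they are.

Things in the scene. Friction and masses are not known exactly. Their poses are not given: they have to be found in the camera images.
- slim: the slim battery pack: dark plastic block, 20 mm thick (its x) x 40 mm wide (its y) x 72 mm tall (its z), about 130 g, standing free and upright in one of the tray's three pockets; origin at its very centre, 36 mm above its foot
- tray: low grey open tray, fixed, 184 (x) x 62 (y) x 18 mm high, walls and floor 3 mm; three equal pockets in a row along its x, 58 mm apart, one pack in each in any order, its 40 mm width roughly along the tray's y, so that fingers find free space on a pack's y sides. Origin at the centre of its underside.
- thick: another battery pack, not to be used: 38 x 40 x 72 mm, twice as thick as the slim one; origin at the centre of its underside
- short: another battery pack, not to be used: 30 x 40 x 46 mm, only 46 mm tall; origin at the centre of its underside
- monitor: dark field monitor, fixed; case 100 deep (x) x 240 wide (y) x 170 mm tall, screen on its +x face, back (x = -50 mm) on the robot's side; foam carrying bars outside both ends with whip antennas folded forward (+x). Origin at the centre of its underside, z up. A notch in its top back edge, x -50 to -10, y -20 to 80 mm, open to the back, holds the battery bay and is roofed by the flap.
- bay (a point): mouth centre of the battery bay (monitor's axes), 156 mm above the bench: a vertical well 26 (x) x 47 (y) mm, floor 60 mm below this point. Its front and back walls (back wall 5 mm, outer side = the case's back) end at this height; on both y sides lie ledges 16 mm lower, with 26 mm of room for a finger. The pack at home has its centre 24 mm below this point and its top 12 mm above it.
- flap_hinge (a point): middle of the flap's hinge line, which runs along the monitor's y, 16 mm in front (+x) of the bay's centre and 16 mm above its mouth; axes as the monitor's
- flap_edge (a point): middle of the flap's free edge; moves with the flap. Shut, the flap is a level grey plate 90 mm wide (y), 3 mm thick, reaching 42 mm back (-x) from the hinge, its 5 mm thick rounded edge overhanging the case's back by 8 mm, with free air below. It can be scooped up from behind with anything thin pushed in under the edge, such as the foot of the tilted pack.
- flap (a joint): angle of the flap in rad: 0 shut; grows as its free edge swings up and over towards the monitor's front (+x); 1.57 upright; stop at 2.2. A spring always drives it shut, from 0.06 N m shut to 0.12 N m wide open (1.5 to 3 N at the free edge); it never stays open by itself.
- wheel_top (a point): top of the volume wheel's rim (a point fixed on the monitor, its axes; 98 mm to the -y side of the bay). The wheel is a knurled metal disc, 36 mm in diameter and 9 mm wide, axis along the monitor's y, sunk in the top with its rim 7 mm proud of the case.
- wheel (a joint): volume wheel in rad: 0 at its lower stop; grows (louder) as the top of the rim is rolled towards the monitor's front (+x). One click is 20 degrees (0.349 rad, 6.3 mm along the rim), with light detents (about 1 N at the rim). It starts between the stop and the second click. The third click is 1.047 rad; a white line across the rim is then uppermost.
- tape: roll of dark tape lying flat, 68 mm across, 19 mm high, not to be moved
- driver: screwdriver lying on the bench, 150 mm, not to be moved
- beltpack: small radio belt pack lying flat, 92 x 62 x 22 mm with a stub aerial, not to be moved
- mug: white mug, 80 mm across, 95 mm high, not to be moved
- cardcase: flat memory-card case, 130 x 85 x 20 mm, not to be moved
- headphones: headphones lying flat, not to be moved
- lens: camera lens standing on end, 72 mm across, 80 mm high, not to be moved
There are look-alikes about, which are no part of the job. What is shaped like the slim but yellow is not meant.

How it is judged:
By the outcome, as a careful person would: the job done as asked, in the order asked, and still so for the second after the job is handed in, with the robot touching nothing.
It also fails if it takes over 51 s, if anything falls off the work surface, if the arm or the gripper's body presses on something with over 40 N, if the wrist force passes 120 N, or if a joint passes its speed limit or range.

## Working session

There is one attempt and no reset: what is moved stays moved. The work goes in short steps, Python scripts to look and compute and a tool call to move; the robot and the scene stay as the last step left them, time stands still between calls to the robot, and variables do not carry over. Pictures are saved under pics/ and viewed, and the job is handed in when it is done.

Besides the shell and the picture viewer there is one more tool, called as a command line: name --argument value ..., lists and objects as JSON in quotes. carry_out: Moves the arm, as the interface text tells. Its arguments: {"type":"object","properties":{"rows":{"type":"array","items":{"type":"number"}}},"required":["rows"]}

```bash
ls; mkdir -p pics; cat > h.py <<'E'
import numpy as np,cv2
from cell import r
def save(n,f):
    d=r.get_image(n); cv2.imwrite('pics/'+f,d['pixels'][:,:,::-1]); np.savez('pics/'+f+'.npz',**{k:np.array(d[k]) for k in('pixels','mtx','view')}); return d
E
python3 - <<'E'
from h import *
print(r.get_state(), r.nose_length)
for n in('scene','top','wrist'):
    d=save(n,n+'0.png'); print(n,d['mtx'],d['view'])
E
```

```text
pics
{'clock': 0.0, 'joint_pos': array([-1.36109848e+00,  2.45827285e-01,  1.55903172e+00, -2.68293954e-05,
        1.33868521e+00, -1.74092841e-01]), 'qd': array([ 0.00083602,  0.0010155 , -0.00050199,  0.00101519, -0.00075555,
        0.00133154]), 'joint_efforts': array([ 1.60514854e-03, -4.29505384e+01, -3.26131976e+01, -4.15759621e-05,
        5.33478538e-03,  9.25636868e-06]), 'eef_pos': array([ 0.24334413, -0.60248305,  0.40356202]), 'ee_rot': array([-0.13488285,  0.69481645, -0.69343704,  0.13483983]), 'contact_force': array([-0.55162893, -0.12907334, -0.13867368]), 'ft_torque': array([-0.00818253,  0.00034261, -0.02540451]), 'opening': 0.08569833294999529} 0.1734
scene [[375.15616072   0.         318.52604409]
 [  0.         375.15616072 197.99789065]
 [  0.           0.           1.        ]] [[ 0.27847213  0.96044297  0.00160366 -0.05235719]
 [ 0.69094048 -0.19917188 -0.69493296 -0.29410938]
 [-0.66712407  0.1946275  -0.71907274  1.53832464]
 [ 0.          0.          0.          1.        ]]
top [[406.17889932   0.         323.68948573]
 [  0.         406.17889932 196.93834256]
 [  0.           0.           1.        ]] [[ 0.02164822 -0.99944639  0.02526398 -0.11872781]
 [-0.99109654 -0.02477422 -0.13082002  0.54562631]
 [ 0.1313735  -0.02220702 -0.99108418  1.08339114]
 [ 0.          0.          0.          1.        ]]
wrist [[305.77772001   0.         323.22262023]
 [  0.         305.77772001 197.66720659]
 [  0.           0.           1.        ]] [[ 0.375114   -0.9269744  -0.00281984 -0.64753804]
 [-0.89510981 -0.36300694  0.25885206 -0.03338899]
 [-0.24097285 -0.09457496 -0.96591286  0.37948391]
 [ 0.          0.          0.          1.        ]]
```

View pics/scene0.png

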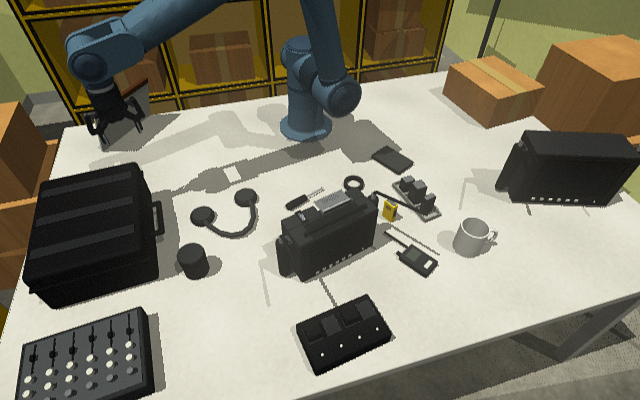

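View pics/top0.png

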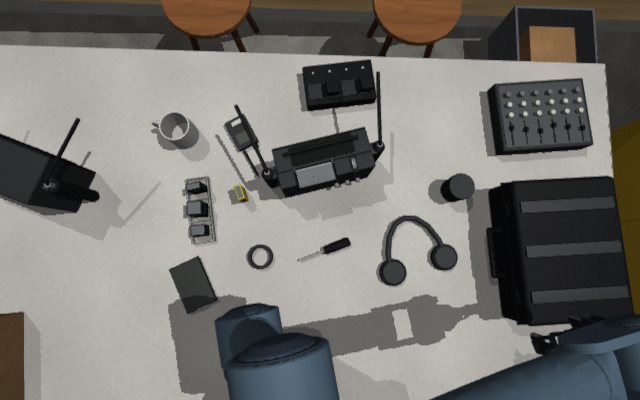

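View pics/wrist0.png

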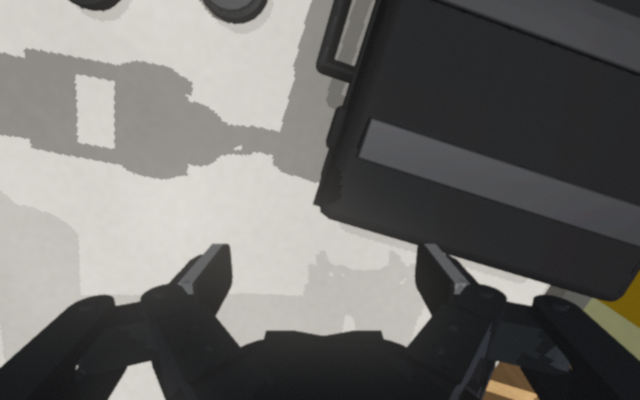

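```bash
python3 - <<'E'
import cv2
a=cv2.imread('pics/top0.png'); 
cv2.imwrite('pics/ct1.png',cv2.resize(a[95:215,240:400],(800,600),interpolation=cv2.INTER_CUBIC))
cv2.imwrite('pics/ct2.png',cv2.resize(a[165:255,160:280],(800,600),interpolation=cv2.INTER_CUBIC))
a=cv2.imread('pics/scene0.png')
cv2.imwrite('pics/cs1.png',cv2.resize(a[165:285,265:445],(800,533),interpolation=cv2.INTER_CUBIC))
E
```

```text
(no output)
```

View pics/ct1.png

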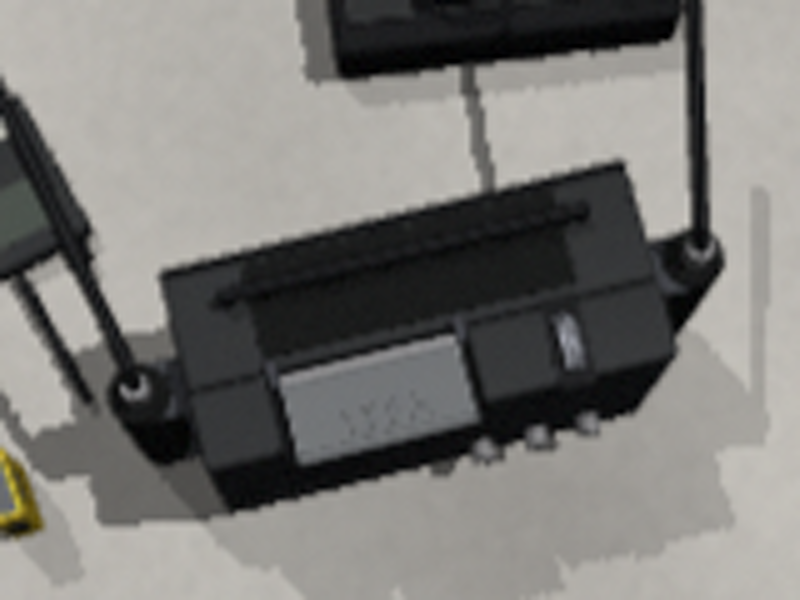

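View pics/ct2.png

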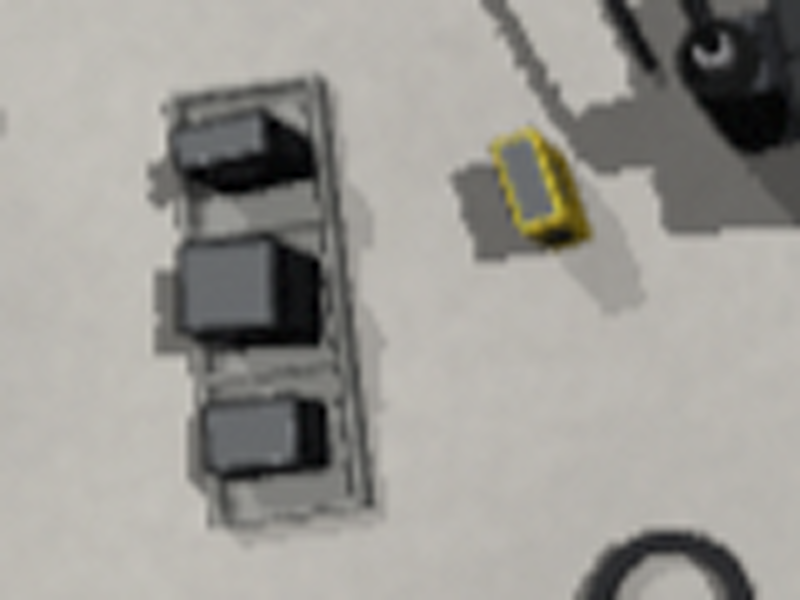

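View pics/cs1.png

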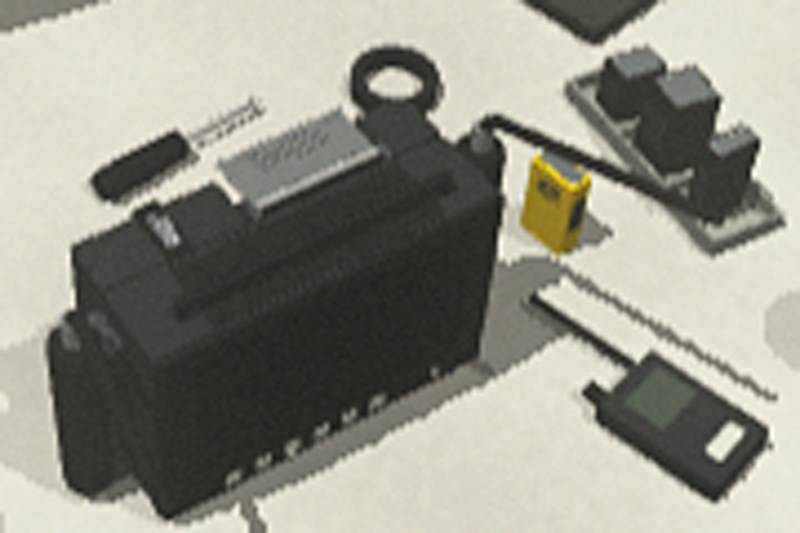

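```bash
cat >> h.py <<'E'
from scipy.optimize import least_squares
from scipy.spatial.transform import Rotation as R
def proj(d,P):
    P=np.atleast_2d(P); c=P@d['view'][:3,:3].T+d['view'][:3,3]; u=c@d['mtx'].T; return u[:,:2]/u[:,2:]
def ray(d,uv,z):
    V=np.array(d['view']);C=-V[:3,:3].T@V[:3,3]; D=V[:3,:3].T@np.linalg.inv(d['mtx'])@np.array([uv[0],uv[1],1]); return C+D*(z-C[2])/D[2]
def T2(p,P):
    c,s=np.cos(p[2]),np.sin(p[2]); P=np.atleast_2d(P).astype(float); return np.c_[p[0]+c*P[:,0]-s*P[:,1],p[1]+s*P[:,0]+c*P[:,1],P[:,2]]
def load(f): return dict(np.load('pics/'+f+'.npz'))
def fit(obs,p0):
    f=lambda p: np.concatenate([(proj(d,T2(p,P))-uv).ravel() for d,P,uv in obs])
    s=least_squares(f,p0); return s.x,s.fun
E
python3 - <<'E'
from h import *
s=r.get_state(); A=R.from_quat(s['ee_rot']).as_matrix(); print(A)
d=load('wrist0.png'); V=d['view']; C=-V[:3,:3].T@V[:3,3]; print('cam in tool',A.T@(C-s['eef_pos'])); print(A.T@V[:3,:3].T)
t=load('top0.png')
uv=np.array([[280,375],[460,335],[300,465],[482,418],[165,272],[622,162]])/5+[240,95]-0.4
P=np.array([[-.016,.075,.1735],[-.016,-.015,.1735],[-.058,.075,.1735],[-.058,-.015,.1735],[.05,.12,.17],[.05,-.12,.17]])
p,e=fit([(t,P,uv)],[.65,-.1,0]); print('mon',p,e.round(1))
o=np.array([160,165])-.4; k=120/800
sl=np.array([[175,160],[180,125],[265,110],[270,145]])*k+[160,165]-.4
q=[ray(t,u,.075)[:2] for u in sl]; print('slim top corners',np.round(q,4),np.mean(q,0))
# tray
tr=np.array([[168,98],[320,75],[378,508],[215,530]])*k+[160,165]-.4
print('tray',[ray(t,u,.018)[:2].round(4) for u in tr])
E
```

```text
[[-9.27239562e-01 -2.91304561e-04  3.74468569e-01]
 [-3.74468571e-01  1.49095100e-03 -9.27238409e-01]
 [-2.88205509e-04 -9.99998846e-01 -1.49155316e-03]]
cam in tool [-0.06639667  0.03046598 -0.00123968]
[[-6.96947291e-04  9.65841317e-01  2.59133297e-01]
 [ 1.32849389e-03 -2.59132237e-01  9.65840939e-01]
 [ 9.99998875e-01  1.01739723e-03 -1.10251278e-03]]
mon [ 0.62937752 -0.10110398  0.27180249] [ 0.1  0.8 -0.2  0.   0.2 -0.7 -0.3 -0.2 -1.1  0.4  1.4 -0.3]
slim top corners [[0.5564 0.2606]
 [0.5705 0.2596]
 [0.5775 0.2264]
 [0.5634 0.2235]] [0.5669496  0.24252749]
tray [array([0.5909, 0.2834]), array([0.6023, 0.2206]), array([0.4218, 0.1862]), array([0.4113, 0.2524])]
```

carry_out --rows '[-0.015,-0.006,-0.037,0,1,-0.015,-0.006,-0.037,0,1,-0.015,-0.006,-0.037,0,1,-0.015,-0.006,-0.037,0,1,-0.015,-0.006,-0.037,0,1,-0.015,-0.006,-0.037,0,1,-0.015,-0.006,-0.037,0,1,-0.015,-0.006,-0.037,0,1,-0.04,0,-0.003,0,1,-0.04,0,-0.003,0,1,-0.04,0,-0.003,0,1,-0.04,0,-0.003,0,1,-0.04,0,-0.003,0,1,-0.04,0,-0.003,0,1,-0.04,0,-0.003,0,1,-0.04,0,-0.003,0,1,-0.04,0,-0.003,0,1]'

```text
clock: 1.85
eef_pos: [0.5689, -0.1223, 0.4523]
ee_rot: [-0.135, 0.694, -0.694, 0.135]
contact_force: [-0.8, -0.9, 0.4]
opening: 0.0856
```

```bash
python3 - <<'E'
from h import *
s=r.get_state(); print(s['clock'],s['eef_pos'],s['joint_pos'],s['contact_force'])
save('wrist','wrist1.png')
E
```

```text
1.85 [ 0.56890274 -0.12232478  0.45226924] [-4.06508744e-01  5.01236742e-02  1.68744685e+00 -1.15017136e-04
  1.40455398e+00  7.80090265e-01] [-0.82872866 -0.89693113  0.42951679]
```

View pics/wrist1.png

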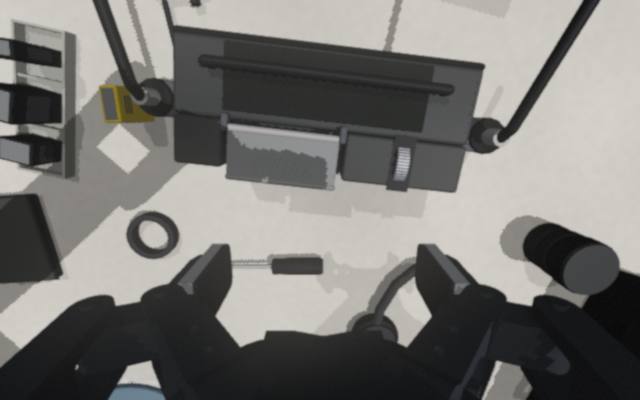

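```bash
python3 - <<'E'
import cv2
a=cv2.imread('pics/wrist1.png'); 
cv2.imwrite('pics/cw1.png',cv2.resize(a[20:200,160:320],(800,900),interpolation=cv2.INTER_CUBIC)[0:900][:,:][300:900])
cv2.imwrite('pics/cw2.png',cv2.resize(a[20:200,300:500],(800,720),interpolation=cv2.INTER_CUBIC)[120:720])
E
```

```text
(no output)
```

View pics/cw1.png

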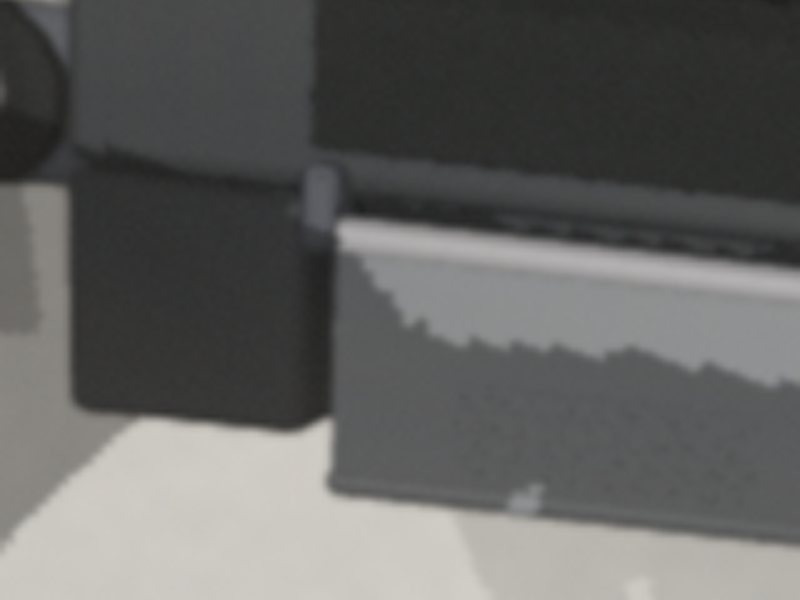

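View pics/cw2.png

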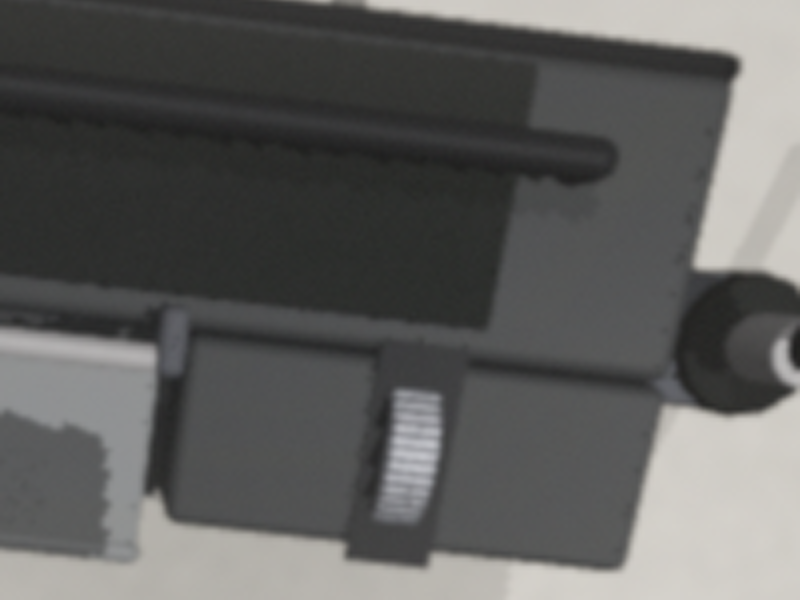

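```bash
python3 - <<'E'
from h import *
w=load('wrist1.png')
a=lambda l,k,o:np.array(l)/k+np.array(o)-.5+.5/k
u1=a([[330,492],[72,408]],5,[160,80]); u2=a([[137,560],[625,570],[740,62],[157,342]],4,[300,50])
uv=np.r_[u1,u2]
P=np.array([[-.058,.075,.172],[-.05,.12,.17],[-.058,-.015,.172],[-.05,-.12,.17],[.05,-.12,.17],[-.016,-.015,.175]])
p,e=fit([(w,P,uv)],[.63,-.1,.27]); print(p,e.reshape(-1,2).round(1))
for q in ([410,390],[417,390],[398,522],[408,455]):
    X=ray(w,a([q],4,[300,50])[0],.175); c,s=np.cos(p[2]),np.sin(p[2]); d=X[:2]-p[:2]; print('wheel pt mon',c*d[0]+s*d[1],-s*d[0]+c*d[1])
# project wheel predicted
for wx in(-.03,-.032,-.025): print(wx,(proj(w,T2(p,[[wx,-.0725,.177],[wx,-.0635,.177]]))-[300,50])*4)
B=T2(p,[[-.032,.03,.156]])[0]; print('bay',B)
# thin packs seen in wrist
E
```

```text
[ 0.62982487 -0.09544971  0.27951347] [[-0.  -0.8]
 [-2.   0.5]
 [-0.8 -1.3]
 [ 1.3 -0.7]
 [ 1.1 -0.2]
 [ 0.3  2.9]]
wheel pt mon -0.017813846609955913 -0.06591740301623535
wheel pt mon -0.017666353096360284 -0.06730948902842025
wheel pt mon -0.044664142547886504 -0.06808983156674234
wheel pt mon -0.03076297544639382 -0.06776004433386844
-0.03 [[432.86968685 453.72376999]
 [388.66521364 449.02739671]]
-0.032 [[431.11355749 463.5369995 ]
 [387.00012029 458.85978787]]
-0.025 [[437.29244234 429.00946621]
 [392.85872722 424.26466133]]
bay [ 0.59079016 -0.07544244  0.156     ]
```

carry_out --rows '[-0.011,0,-0.039,0,1,-0.011,0,-0.039,0,1,-0.011,0,-0.039,0,1,-0.011,0,-0.039,0,1,-0.011,0,-0.039,0,1,-0.011,0,-0.039,0,1,-0.011,0,-0.039,0,1,-0.011,0,-0.039,0,1,-0.011,0,-0.039,0,1,0,0,0,5,1,0,0,0,5,1,0,0,0,0,1]'

```text
clock: 3.1
eef_pos: [0.5277, 0.2394, 0.4523]
ee_rot: [0.074, -0.703, 0.703, -0.074]
contact_force: [-0.7, 1.2, 0.2]
opening: 0.0856
```

```bash
python3 - <<'E'
from h import *
s=r.get_state(); print(s['clock'],s['eef_pos'],s['joint_pos'],s['contact_force'])
save('wrist','wrist2.png')
a=cv2.imread('pics/wrist2.png'); cv2.imwrite('pics/wrist2z.png',cv2.resize(a[0:300,160:480],(800,750),interpolation=cv2.INTER_CUBIC)[:600])
E
```

```text
3.1 [0.52765967 0.23940885 0.45229919] [ 2.30372300e-01  4.42069465e-02  1.69352208e+00 -2.25472729e-05
  1.40459639e+00  1.59098345e+00] [-0.70205689  1.1581605   0.18075787]
```

View pics/wrist2z.png

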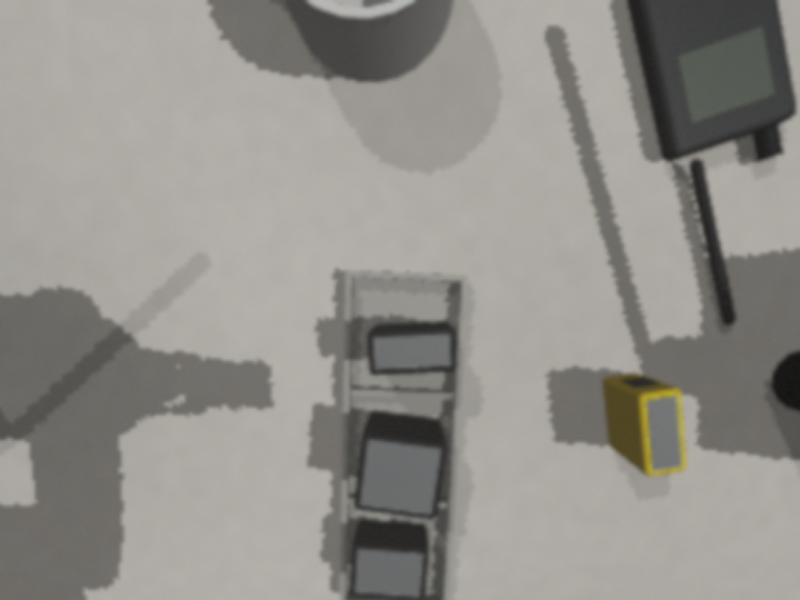

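```bash
python3 - <<'E'
from h import *
w=load('wrist2.png')
a=lambda l,k,o:np.array(l)/k+np.array(o)-.5+.5/k
uv=a([[370,333],[453,325],[456,370],[372,374]],2.5,[160,0])
q=[ray(w,u,.075)[:2] for u in uv]; print(np.round(q,4),np.mean(q,0))
P=np.array([[.01,.02,.075],[.01,-.02,.075],[-.01,-.02,.075],[-.01,.02,.075]])
p,e=fit([(w,P,uv)],[.56,.24,.2]); print(p,e.round(1))
s=r.get_state();A=R.from_quat(s['ee_rot']).as_matrix(); print(A.round(4)); print('tool yaw', np.arctan2(A[1,2],A[0,2])+np.pi/2)
D=np.r_[p[:2]-s['eef_pos'][:2],0]; print(A.T@D)
tr=a([[345,272],[463,280]],2.5,[160,0]); print([ray(w,u,.018) for u in tr])
a=cv2.imread('pics/wrist2.png'); cv2.imwrite('pics/slimcrop.png',cv2.resize(a[100:170,285:365],(800,700),interpolation=cv2.INTER_CUBIC)[:600])
E
```

```text
[[0.5699 0.2678]
 [0.5811 0.2325]
 [0.562  0.2267]
 [0.5524 0.2634]] [0.56635409 0.2475954 ]
[0.56632036 0.24759009 0.27980106] [-1.5 -0.8  1.3 -0.1  1.   0.  -0.8  0.9]
[[-9.778e-01 -6.000e-04  2.096e-01]
 [-2.096e-01 -1.000e-04 -9.778e-01]
 [ 6.000e-04 -1.000e+00 -0.000e+00]]
tool yaw 0.21119034892554178
[-3.94671494e-02 -2.31367990e-05 -2.16674279e-04]
[array([0.5933794 , 0.28834115, 0.018     ]), array([0.60210743, 0.22891255, 0.018     ])]
```

View pics/slimcrop.png

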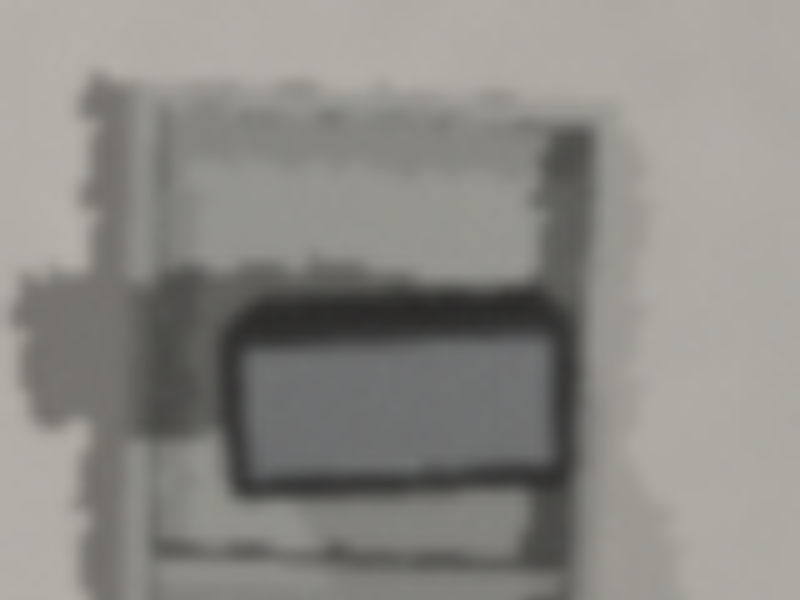

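```bash
python3 - <<'E'
from h import *
w=load('wrist2.png'); s=r.get_state();A=R.from_quat(s['ee_rot']).as_matrix()
X=ray(w,[324.75,140.25],.075); print(X, A.T@(X-s['eef_pos']))
E
```

```text
[0.56603684 0.24756814 0.075     ] [-3.94065543e-02  3.77325679e-01 -2.53283235e-04]
```

carry_out --rows '[-0.0395,0,0,-1.7,1,0,0.04,0,0,1,0,0.04,0,0,1,0,0.04,0,0,1,0,0.04,0,0,1,0,0.03,0,0,1,0,0.02,0,0,1,0,0.017,0,0,1,0,0,0,0,1]'

```text
clock: 4.05
eef_pos: [0.5657, 0.2467, 0.2231]
ee_rot: [0.086, -0.702, 0.702, -0.083]
contact_force: [-0.4, -0.3, -0.1]
opening: 0.0855
```

```bash
python3 - <<'E'
from h import *
s=r.get_state(); print(s['clock'],s['eef_pos'],s['contact_force'])
save('wrist','wrist3.png')
E
```

```text
4.05 [0.56565401 0.24668693 0.2230611 ] [-0.40584841 -0.2540591  -0.12431999]
```

View pics/wrist3.png

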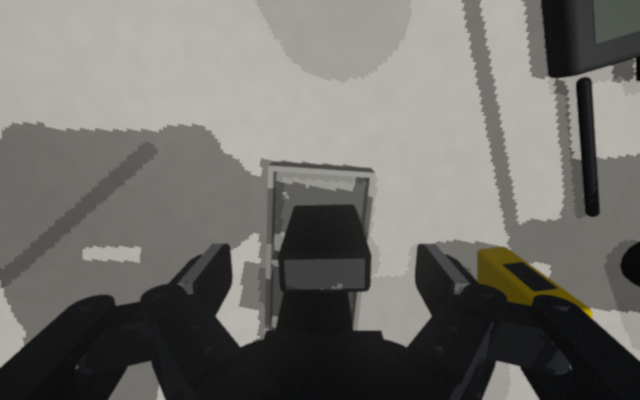

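```bash
python3 - <<'E'
from h import *
w=load('wrist3.png'); s=r.get_state();A=R.from_quat(s['ee_rot']).as_matrix()
q=np.array([A.T@(ray(w,u,.075)-s['eef_pos']) for u in [[283,260],[369,255],[369,288],[286,291]]]); print(q.round(4),q.mean(0))
print(r.nose_length)
E
python3 - <<'E'
import cv2
a=cv2.imread('pics/wrist3.png');cv2.imwrite('pics/w3z.png',cv2.resize(a[190:350,220:430],(788,600),interpolation=cv2.INTER_CUBIC))
E
```

```text
[[-0.0062  0.1499 -0.0183]
 [-0.0085  0.1499  0.0179]
 [ 0.0071  0.1499  0.0185]
 [ 0.0086  0.1499 -0.0175]] [0.00024707 0.14987261 0.00015514]
0.1734
```

View pics/w3z.png

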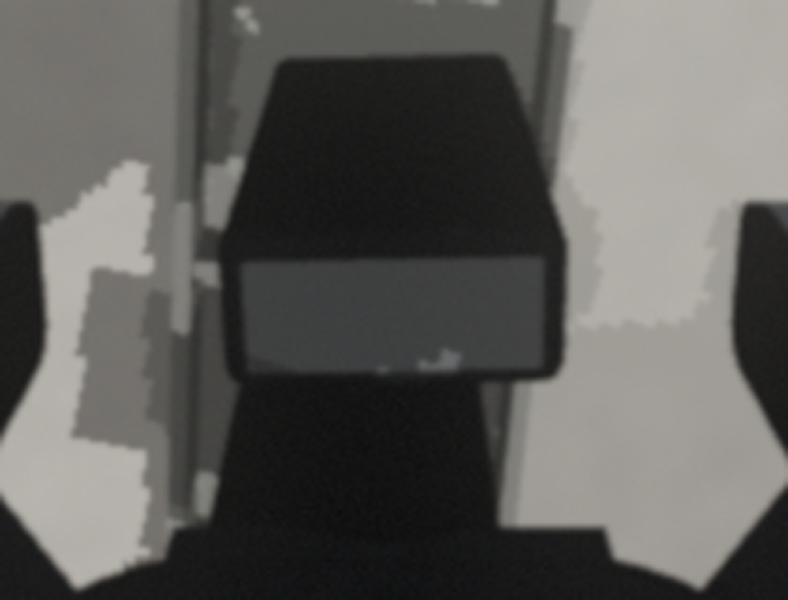

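carry_out --rows '[0,0,0,0,0,0,0,0,0,0,0,0,0,0,0,0,0,0,0,0,0,0,0,0,0,0,0,0,0,0,0,0,0,0,0,0,0,0,0,0]'

```text
clock: 4.9
eef_pos: [0.5673, 0.2474, 0.2273]
ee_rot: [-0.083, 0.702, -0.702, 0.085]
contact_force: [0.5, -0.2, 6.0]
opening: 0.0388
```

```bash
python3 - <<'E'
from h import *
s=r.get_state(); print(s['clock'],s['eef_pos'],s['contact_force'],s['opening'])
save('wrist','wrist4.png')
E
```

```text
4.9 [0.56728281 0.2473526  0.22727576] [ 0.45336852 -0.22471096  5.987985  ] 0.038846426113287605
```

View pics/wrist4.png

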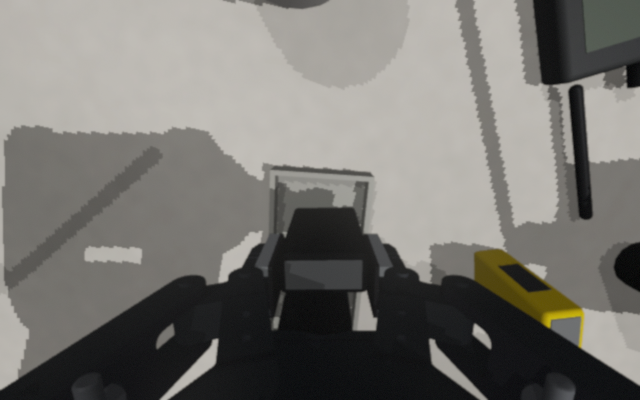

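carry_out --rows '[0,-0.01,0,0,0,0,-0.03,0,0,0,0,-0.04,0,0,0,0,-0.04,0,0,0,0,-0.04,0,0,0,0,-0.04,0,0,0,0,-0.025,0,0,0,0.013,0,0.0357,0,0,0.013,0,0.0357,0,0,0.013,0,0.0357,0,0,0.013,0,0.0357,0,0,0.013,0,0.0357,0,0,0.013,0,0.0357,0,0,0.013,0,0.0357,0,0,0.013,0,0.0357,0,0,0.013,0,0.0357,-2.3,0,0,0,0,0,0,0,0,0,0,0]'

```text
clock: 6.75
eef_pos: [0.5286, -0.093, 0.4505]
ee_rot: [-0.098, 0.701, -0.7, 0.098]
contact_force: [0.7, 0.3, -1.5]
opening: 0.0383
```

```bash
python3 - <<'E'
from h import *
s=r.get_state(); print(s['clock'],s['eef_pos'],s['contact_force'],s['opening'],s['joint_pos']); A=R.from_quat(s['ee_rot']).as_matrix(); print('yaw', np.arctan2(A[1,2],A[0,2])+np.pi/2)
save('wrist','wrist5.png')
E
```

```text
6.75 [ 0.52856778 -0.09299267  0.45049869] [ 0.7336502   0.31185959 -1.54880472] 0.03833562386914104 [-3.85609824e-01 -5.87670170e-02  1.79919938e+00  5.39984030e-04
  1.40204938e+00  9.07907577e-01]
yaw 0.2771878194377919
```

View pics/wrist5.png

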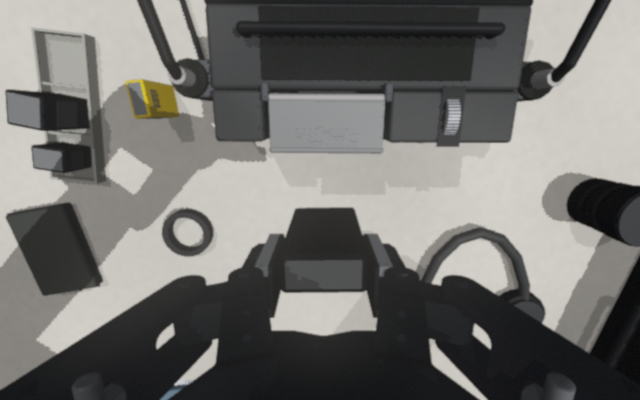

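```bash
python3 - <<'E'
import cv2
a=cv2.imread('pics/wrist5.png'); 
cv2.imwrite('pics/c5a.png',cv2.resize(a[75:165,205:325],(800,600),interpolation=cv2.INTER_CUBIC))
cv2.imwrite('pics/c5b.png',cv2.resize(a[75:165,370:530],(800,450),interpolation=cv2.INTER_CUBIC))
E
```

```text
(no output)
```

View pics/c5a.png

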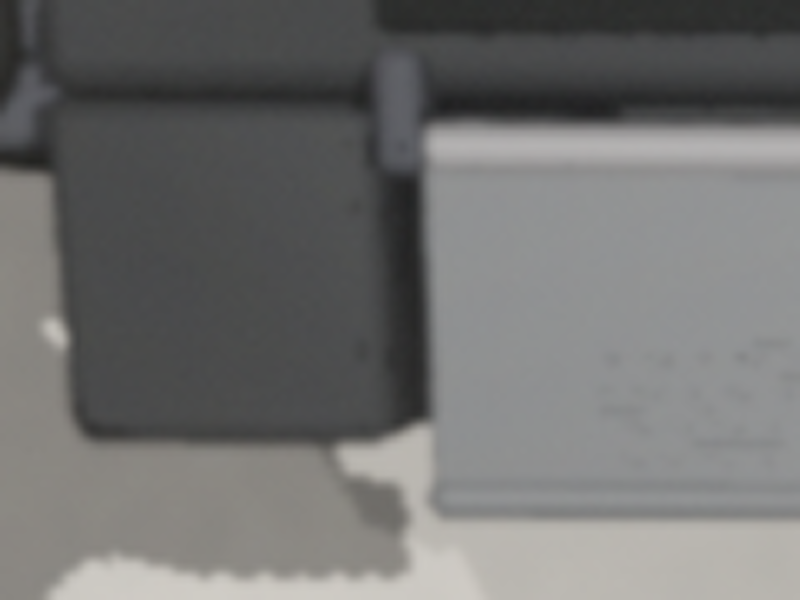

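View pics/c5b.png

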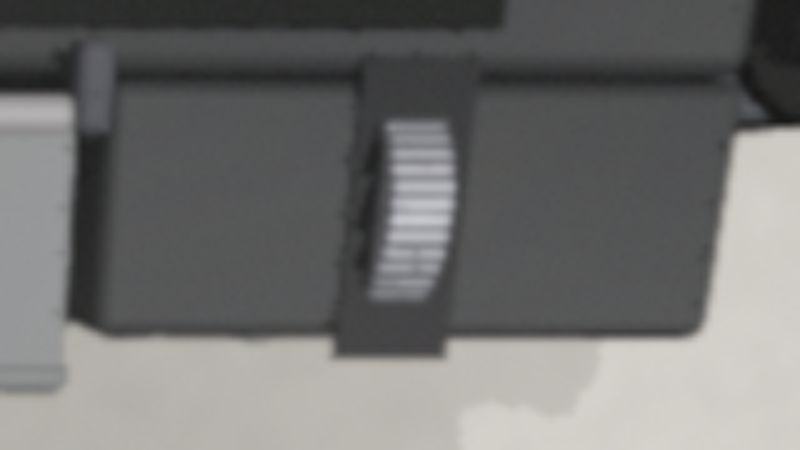

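```bash
python3 - <<'E'
from h import *
w=load('wrist5.png'); 
a=lambda l,k,o:np.array(l)/k+np.array(o)-.5+.5/k
uv=np.r_[a([[433,517],[73,438],[425,165]],20/3,[205,75]),a([[66,390],[700,335],[75,130]],5,[370,75])]
P=np.array([[-.058,.075,.172],[-.05,.12,.168],[-.016-.003,.075,.1735],[-.058,-.015,.172],[-.05,-.12,.168],[-.016-.003,-.015,.1735]])
p,e=fit([(w,P,uv)],[.63,-.1,.27]); print(p,e.reshape(-1,2).round(1))
i=[0,3]; p2,e=fit([(w,P[i],uv[i])],p); print(p2,e.round(2))
print('bay',T2(p,[[-.032,.03,.156]]),T2(p2,[[-.032,.03,.156]]))
s=r.get_state();A=R.from_quat(s['ee_rot']).as_matrix()
# relative: bay in tool frame
for q in(p,p2): print(A.T@(T2(q,[[-.032,.03,.156]])[0]-s['eef_pos']))
pk=a([],1,[0,0]) if 0 else None
# pack top in tool frame
c=np.array([[286,263],[362,263],[361,289],[287,290]]); Z=s['eef_pos'][2]-.2243+.072
print([ (A.T@(ray(w,u,Z)-s['eef_pos'])).round(4) for u in c])
E
```

```text
[ 0.62939576 -0.09616619  0.27268569] [[ 0.7 -1. ]
 [-0.2  0.1]
 [-0.5  1.1]
 [-1.1 -0.9]
 [ 0.9  0.4]
 [ 0.2  0.4]]
[ 0.62874828 -0.09645327  0.27401433] [ 0.96 -0.04 -0.95 -0.05]
bay [[ 0.59049856 -0.07589286  0.156     ]] [[ 0.58982418 -0.07623164  0.156     ]]
[-0.06398673  0.29452212  0.00154013]
[-0.06324517  0.2945222   0.00168031]
[array([-0.0036,  0.1523, -0.017 ]), array([-0.0036,  0.1523,  0.0163]), array([0.0093, 0.1523, 0.0162]), array([ 0.0098,  0.1523, -0.017 ])]
```

```bash
python3 - <<'E'
import cv2
a=cv2.imread('pics/wrist5.png'); 
cv2.imwrite('pics/c5p.png',cv2.resize(a[195:305,250:400],(800,587),interpolation=cv2.INTER_CUBIC))
E
```

```text
(no output)
```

View pics/c5p.png

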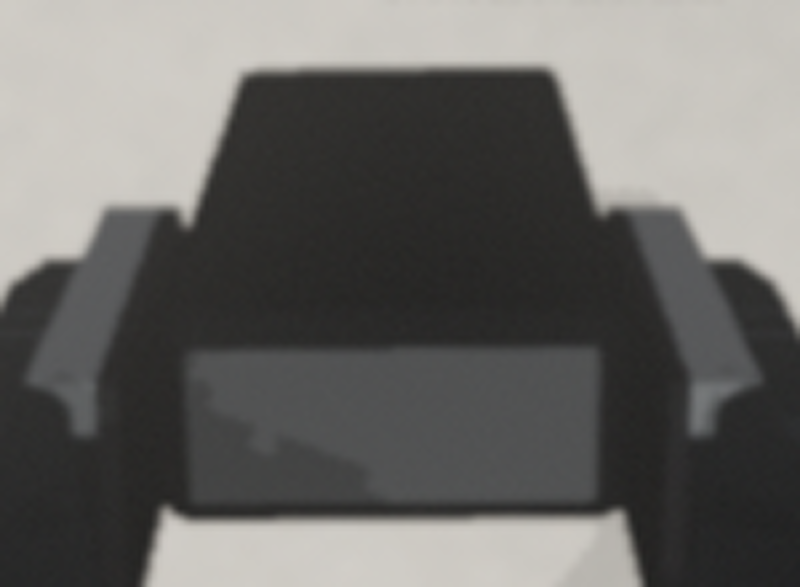

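carry_out --rows '[0,0.03,0.0016,0,0,0,0.03,0,0,0,0,0.025,0,0,0,0,0.0155,0,0,0,-0.012,0,0,0,0,-0.01,0,0,0,0,-0.004,0,0,0,0,0,0,0,0,0]'

```text
clock: 7.6
eef_pos: [0.5554, -0.0868, 0.3516]
ee_rot: [0.098, -0.7, 0.701, -0.099]
contact_force: [-0.9, -0.6, -0.9]
opening: 0.0391
```

```bash
cat >> h.py <<'E'
MON=np.array([.6291,-.0963,.2735])
def st(n=None):
    s=r.get_state(); A=R.from_quat(s['ee_rot']).as_matrix(); c,q=np.cos(MON[2]),np.sin(MON[2]); d=s['eef_pos'][:2]-MON[:2]
    f=s['contact_force']
    print('t',round(s['clock'],2),'mon xyz',np.round([c*d[0]+q*d[1],-q*d[0]+c*d[1],s['eef_pos'][2]],4),'F mon',np.round([c*f[0]+q*f[1],-q*f[0]+c*f[1],f[2]],2),'yaw',np.round(np.arctan2(A[1,2],A[0,2])+np.pi/2,4),'tilt',A[2,[0,2]].round(4),'open',round(s['opening'],4))
E
python3 - <<'E'
from h import *
st(); save('wrist','wrist6.png'); save('scene','scene6.png')
a=cv2.imread('pics/wrist6.png'); b=cv2.imread('pics/scene6.png')
cv2.imwrite('pics/c6.png',cv2.resize(b[150:290,250:430],(771,600),interpolation=cv2.INTER_CUBIC))
E
```

```text
t 7.6 mon xyz [-0.0684  0.029   0.3516] F mon [-1.03 -0.29 -0.9 ] yaw 0.2799 tilt [-0.0019  0.0015] open 0.0391
```

View pics/wrist6.png

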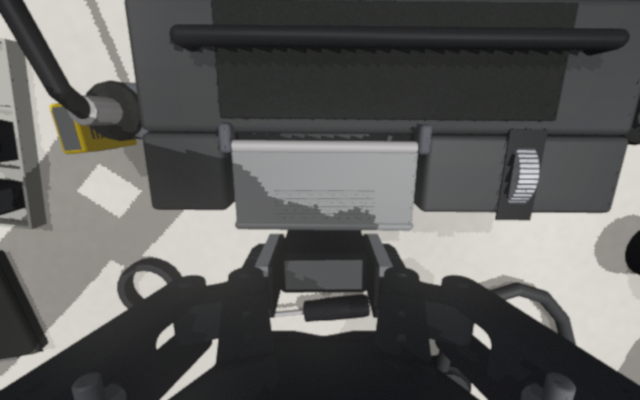

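View pics/c6.png

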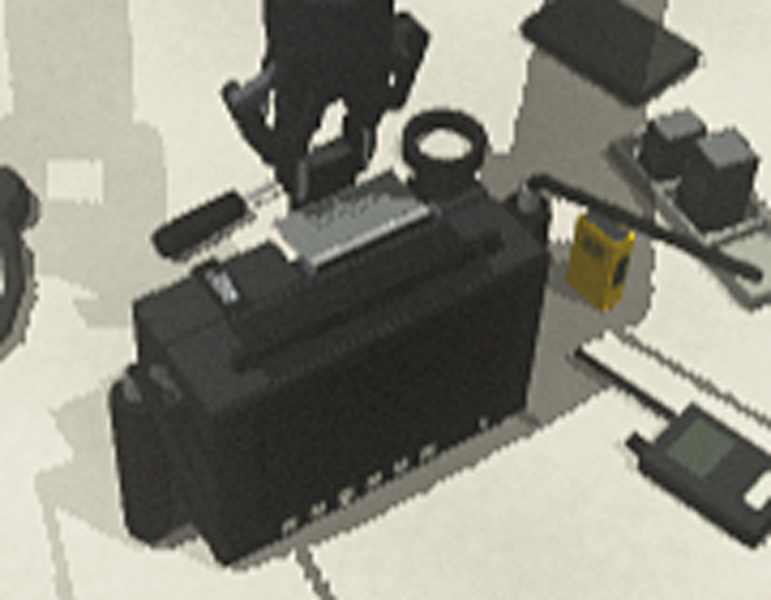

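carry_out --rows '[-0.002,0,0,0,0,-0.002,0,0,0,0,-0.002,0,0,0,0,0,0,0,0,0]'

```text
clock: 8.1
eef_pos: [0.5586, -0.0862, 0.3504]
ee_rot: [0.102, -0.7, 0.7, -0.095]
contact_force: [-16.4, -5.0, 8.4]
opening: 0.0385
```

```bash
python3 - <<'E'
from h import *
st()
w=load('wrist6.png')
uv=[[236,228.5],[412,228]]
P=np.array([[-.058,.075,.172],[-.058,-.015,.172]])
p,e=fit([(w,P,uv)],MON); print(p,e,T2(p,[[-.032,.03,.156]]),T2(MON,[[-.032,.03,.156]]))
E
```

```text
t 8.1 mon xyz [-0.0651  0.0288  0.3504] F mon [-17.17  -0.33   8.38] yaw 0.279 tilt [ 0.0106 -0.0007] open 0.0385
[ 0.62902545 -0.09586475  0.28352943] [ 1.38147507 -0.11043436 -1.38144836 -0.10380132] [[ 0.5899107 -0.0760144  0.156    ]] [[ 0.5901863  -0.07605835  0.156     ]]
```

carry_out --rows '[0,-0.003,0,0,0,0,-0.003,0,0,0,0,-0.003,0,0,0,-0.001,-0.003,0,0,0,-0.001,-0.003,0,0,0]'

```text
clock: 8.6
eef_pos: [0.5603, -0.0857, 0.3638]
ee_rot: [0.102, -0.7, 0.7, -0.094]
contact_force: [-11.8, -5.5, 1.2]
opening: 0.0388
```

```bash
python3 - <<'E'
from h import *
st(); save('wrist','wrist7.png'); save('scene','scene7.png')
b=cv2.imread('pics/scene7.png')
cv2.imwrite('pics/c7.png',cv2.resize(b[150:250,280:410],(780,600),interpolation=cv2.INTER_CUBIC))
E
```

```text
t 8.6 mon xyz [-0.0634  0.0288  0.3638] F mon [-12.88  -2.06   1.17] yaw 0.2785 tilt [ 0.0104 -0.0011] open 0.0388
```

View pics/wrist7.png

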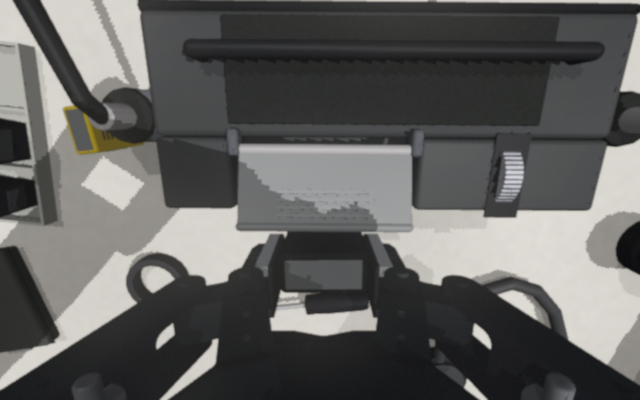

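View pics/c7.png

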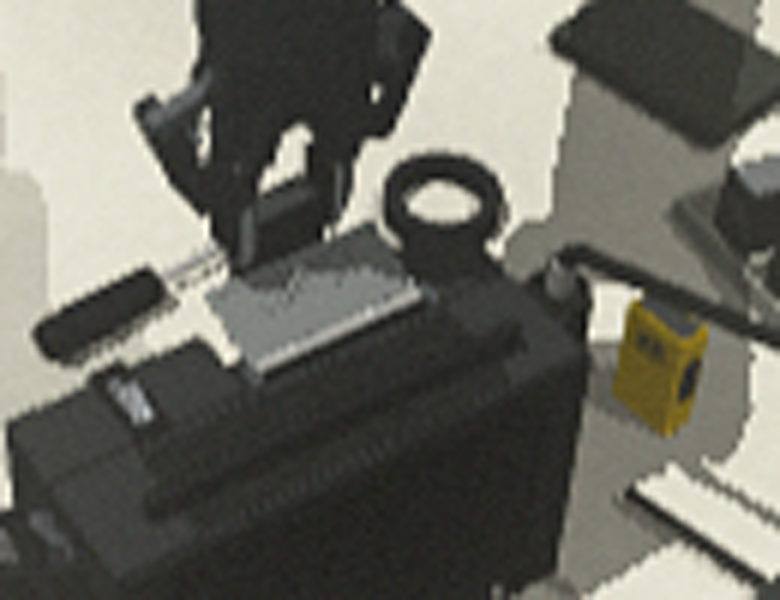

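carry_out --rows '[-0.001,-0.003,0,0,0,-0.0015,-0.003,0,0,0,-0.002,-0.003,0,0,0,-0.0025,-0.003,0,0,0,-0.003,-0.003,0,0,0,-0.0035,-0.003,0,0,0]'

```text
clock: 9.3
eef_pos: [0.5734, -0.082, 0.3831]
ee_rot: [0.102, -0.7, 0.701, -0.094]
contact_force: [-7.5, -1.2, 5.7]
opening: 0.0388
```

```bash
python3 - <<'E'
from h import *
st(); save('wrist','wrist8.png')
E
```

```text
t 9.3 mon xyz [-0.0498  0.0288  0.3831] F mon [-7.56  0.92  5.7 ] yaw 0.2783 tilt [ 0.0104 -0.0008] open 0.0388
```

View pics/wrist8.png

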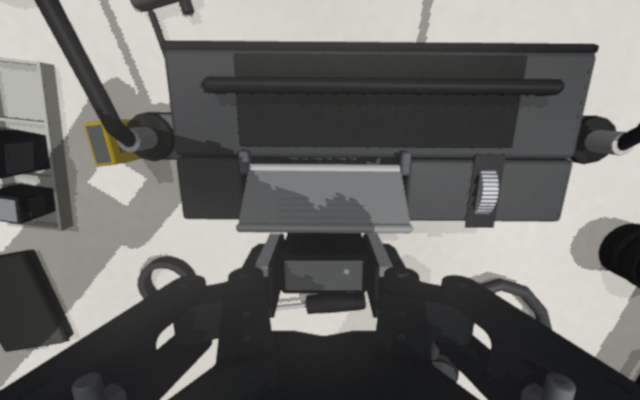

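```bash
python3 - <<'E'
import cv2
a=cv2.imread('pics/wrist8.png'); 
cv2.imwrite('pics/c8p.png',cv2.resize(a[195:305,250:400],(800,587),interpolation=cv2.INTER_CUBIC))
E
```

```text
(no output)
```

View pics/c8p.png

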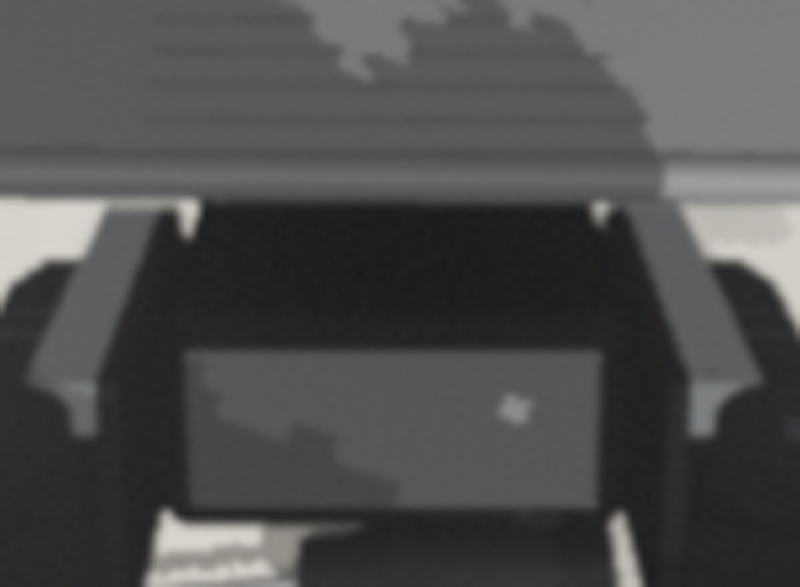

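carry_out --rows '[-0.002,-0.004,0,0,0,-0.003,-0.003,0,0,0,-0.003,-0.002,0,0,0,-0.003,-0.001,0,0,0,-0.003,0,0,0,0,-0.002,0,0,0,0,0,0,0,0,0]'

```text
clock: 10.05
eef_pos: [0.5907, -0.0766, 0.3935]
ee_rot: [0.098, -0.7, 0.7, -0.099]
contact_force: [-3.7, -0.5, 1.0]
opening: 0.0387
```

```bash
python3 - <<'E'
from h import *
st(); save('wrist','wrist9.png');save('scene','scene9.png')
b=cv2.imread('pics/scene9.png')
cv2.imwrite('pics/c9.png',cv2.resize(b[130:230,280:410],(780,600),interpolation=cv2.INTER_CUBIC))
E
```

```text
t 10.05 mon xyz [-0.0316  0.0293  0.3935] F mon [-3.69  0.51  0.95] yaw 0.2793 tilt [-0.0004  0.0005] open 0.0387
```

View pics/wrist9.png

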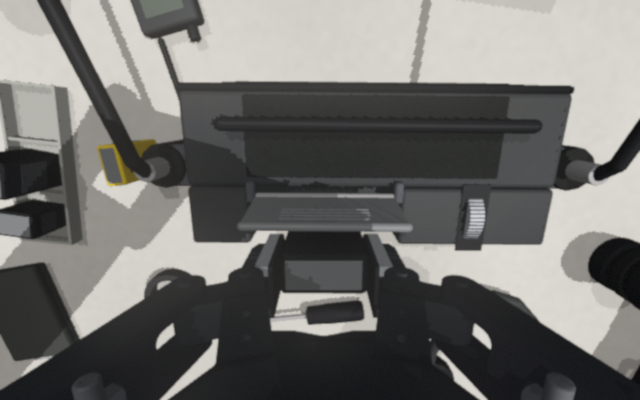

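View pics/c9.png

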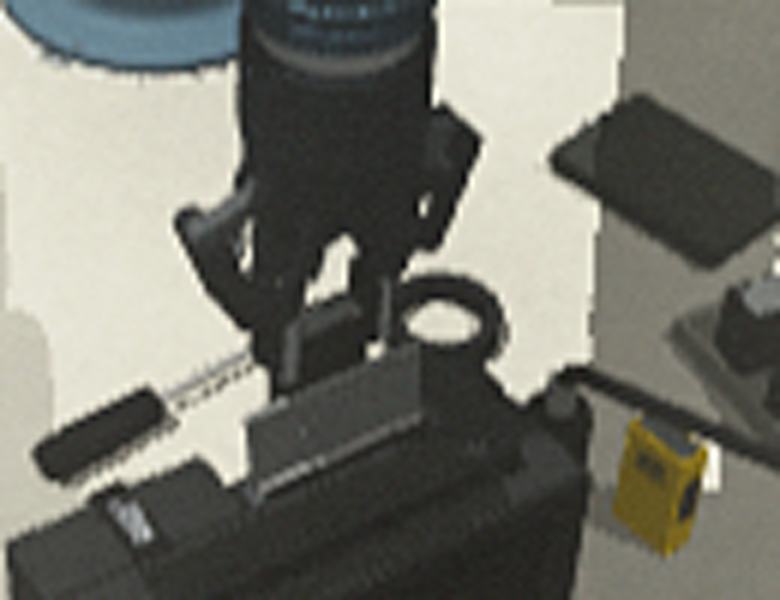

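carry_out --rows '[0,0.004,0,0,0,0,0.004,0,0,0,0,0.004,0,0,0,0,0.004,0,0,0,0,0.004,0,0,0,0,0.004,0,0,0,0,0,0,0,0]'

```text
clock: 10.85
eef_pos: [0.5906, -0.0766, 0.3702]
ee_rot: [0.098, -0.7, 0.701, -0.099]
contact_force: [-2.8, -1.0, 1.2]
opening: 0.0387
```

```bash
python3 - <<'E'
from h import *
st(); save('wrist','wrist10.png');save('scene','scene10.png')
b=cv2.imread('pics/scene10.png')
cv2.imwrite('pics/c10.png',cv2.resize(b[130:230,280:410],(780,600),interpolation=cv2.INTER_CUBIC))
E
```

```text
t 10.85 mon xyz [-0.0317  0.0293  0.3702] F mon [-3.   -0.21  1.25] yaw 0.2792 tilt [-0.002   0.0015] open 0.0387
```

View pics/c10.png

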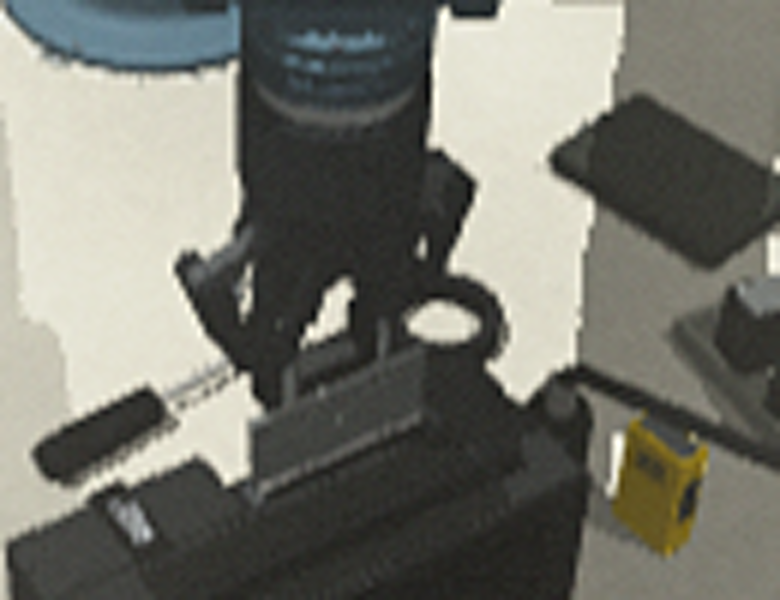

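View pics/wrist10.png

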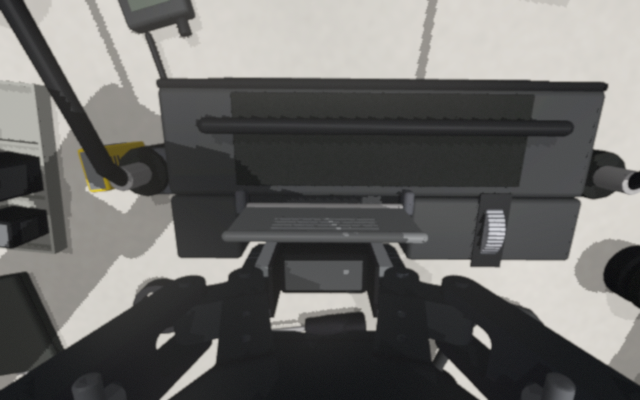

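carry_out --rows '[0,0.005,0,0,0,0,0.005,0,0,0,0,0.005,0,0,0,0,0.005,0,0,0,0,0.005,0,0,0,0,0.005,0,0,0,0,0,0,0,0]'

```text
clock: 11.65
eef_pos: [0.5902, -0.0765, 0.3377]
ee_rot: [-0.099, 0.7, -0.7, 0.098]
contact_force: [0.9, -0.6, -3.2]
opening: 0.0385
```

```bash
python3 - <<'E'
from h import *
st(); save('wrist','wrist11.png')
E
```

```text
t 11.65 mon xyz [-0.0321  0.0295  0.3377] F mon [ 0.74 -0.8  -3.24] yaw 0.279 tilt [ 0.0005 -0.0008] open 0.0385
```

View pics/wrist11.png

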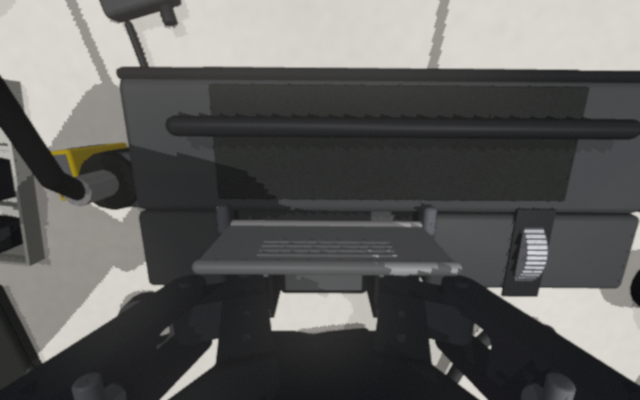

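carry_out --rows '[0,0.003,0,0,0,0,0.003,0,0,0,0,0.003,0,0,0,0,0.003,0,0,0,0,0,0,0,0]'

```text
clock: 12.2
eef_pos: [0.5903, -0.0767, 0.3266]
ee_rot: [-0.098, 0.7, -0.7, 0.098]
contact_force: [-0.4, -1.4, -1.0]
opening: 0.0388
```

```bash
python3 - <<'E'
from h import *
st()
E
```

```text
t 12.2 mon xyz [-0.0321  0.0294  0.3266] F mon [-0.81 -1.23 -1.04] yaw 0.2789 tilt [ 0.0003 -0.0002] open 0.0388
```

carry_out --rows '[0,0.002,0,0,0,0,0.002,0,0,0,0,0.001,0,0,0,0,0,0,0,0]'

```text
clock: 12.6
eef_pos: [0.5907, -0.0769, 0.3232]
ee_rot: [0.098, -0.7, 0.701, -0.099]
contact_force: [-1.8, -2.3, 4.7]
opening: 0.039
```

```bash
python3 - <<'E'
from h import *
st()
E
```

```text
t 12.6 mon xyz [-0.0318  0.0291  0.3232] F mon [-2.35 -1.7   4.7 ] yaw 0.2795 tilt [-0.0007  0.0012] open 0.039
```

carry_out --rows '[0,0.001,0,0,0,0,0.001,0,0,0,0,0,0,0,0]'

```text
clock: 12.9
eef_pos: [0.5904, -0.0767, 0.3203]
ee_rot: [-0.098, 0.7, -0.7, 0.098]
contact_force: [-1.4, -1.0, 3.9]
opening: 0.0384
```

```bash
python3 - <<'E'
from h import *
st(); save('wrist','wrist12.png'); save('scene','scene12.png')
b=cv2.imread('pics/scene12.png')
cv2.imwrite('pics/c12.png',cv2.resize(b[130:230,280:410],(780,600),interpolation=cv2.INTER_CUBIC))
E
```

```text
t 12.9 mon xyz [-0.0319  0.0294  0.3203] F mon [-1.63 -0.58  3.88] yaw 0.279 tilt [-0.0001 -0.    ] open 0.0384
```

View pics/wrist12.png

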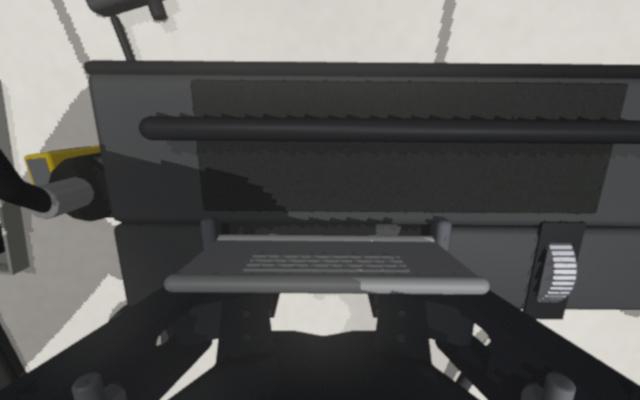

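View pics/c12.png

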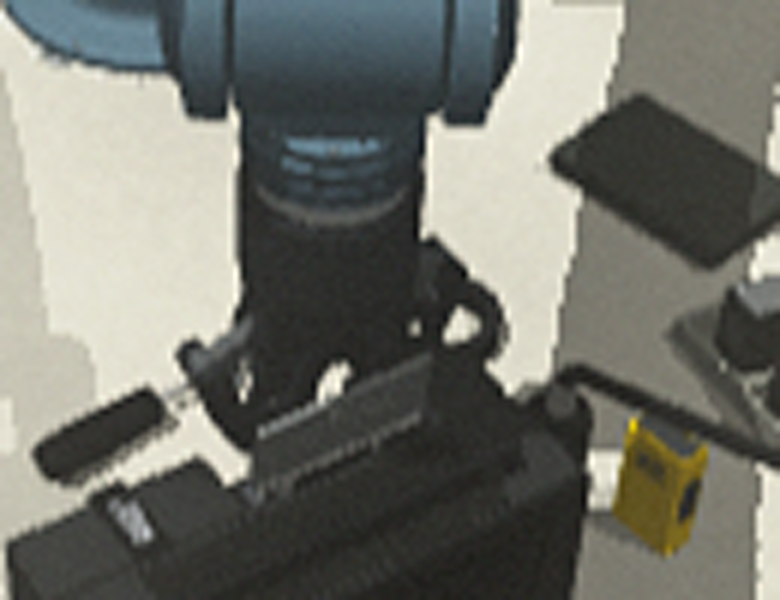

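carry_out --rows '[0,0.001,0,0,0,0,0.001,0,0,0,0,0,0,0,0]'

```text
clock: 13.3
eef_pos: [0.5907, -0.0766, 0.3202]
ee_rot: [0.098, -0.7, 0.7, -0.099]
contact_force: [-6.0, 0.5, 13.0]
opening: 0.0388
```

```bash
python3 - <<'E'
from h import *
st()
E
```

```text
t 13.3 mon xyz [-0.0316  0.0293  0.3202] F mon [-5.62  2.08 13.03] yaw 0.2793 tilt [-0.0004  0.0001] open 0.0388
```

carry_out --rows '[0,0,0,0,0.6,0,0,0,0,0.6,0,0,0,0,0.6,0,0,0,0,0.6,0,0,0,0,0.6]'

```text
clock: 13.8
eef_pos: [0.59, -0.0766, 0.3173]
ee_rot: [-0.099, 0.701, -0.7, 0.098]
contact_force: [-2.5, -1.4, -0.4]
opening: 0.0512
```

```bash
python3 - <<'E'
from h import *
st(); save('wrist','wrist13.png')
E
```

```text
t 13.8 mon xyz [-0.0323  0.0296  0.3173] F mon [-2.77 -0.65 -0.37] yaw 0.279 tilt [ 0.0015 -0.0011] open 0.0512
```

View pics/wrist13.png

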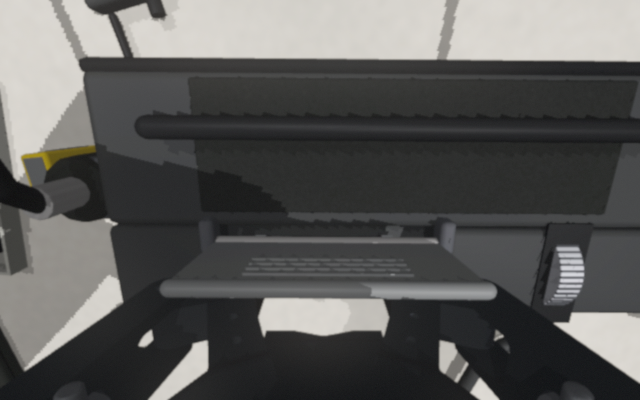

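carry_out --rows '[0,-0.008,0,0,0.6,0,-0.012,0,0,0.6,0,-0.015,0,0,0.6,0,-0.015,0,0,0.6,0,-0.015,0,0,0.6,0,-0.02,0,0,0.6,0,-0.02,0,0,0.6,0,-0.02,0,0,0.6,0,0,0,0,0.6]'

```text
clock: 14.75
eef_pos: [0.5913, -0.0767, 0.4491]
ee_rot: [0.095, -0.699, 0.702, -0.102]
contact_force: [-0.1, -0.4, 0.3]
opening: 0.0509
```

```bash
python3 - <<'E'
from h import *
st(); save('wrist','wrist14.png'); save('scene','scene14.png')
b=cv2.imread('pics/scene14.png')
cv2.imwrite('pics/c14.png',cv2.resize(b[130:230,280:410],(780,600),interpolation=cv2.INTER_CUBIC))
E
```

```text
t 14.75 mon xyz [-0.0312  0.029   0.4491] F mon [-0.19 -0.38  0.31] yaw 0.2794 tilt [-0.0092  0.0057] open 0.0509
```

View pics/wrist14.png

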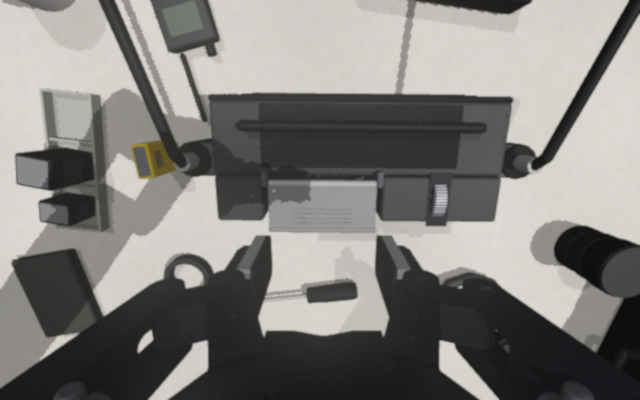

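View pics/c14.png

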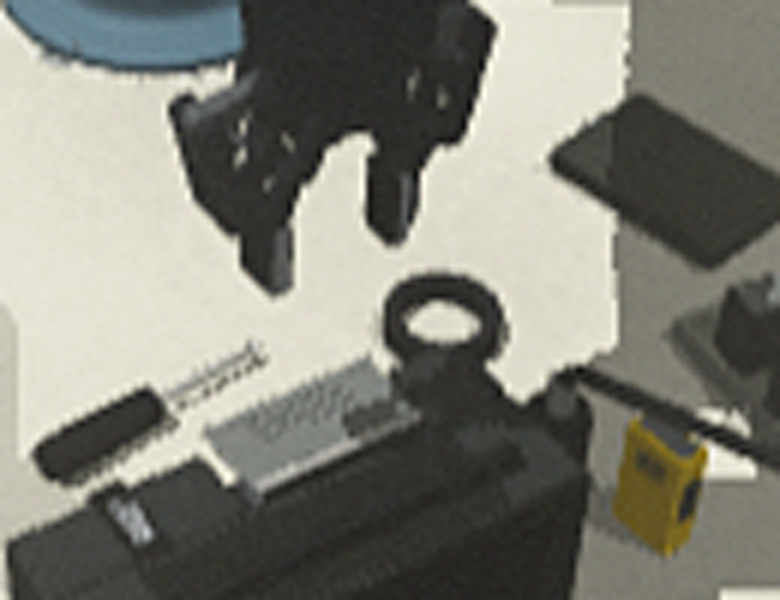

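```bash
python3 - <<'E'
from h import *
w=load('wrist14.png')
a=cv2.imread('pics/wrist14.png'); cv2.imwrite('pics/c14w.png',cv2.resize(a[170:235,400:480],(738,600),interpolation=cv2.INTER_CUBIC))
uv=[[271,231.5],[376.5,231.5]]
P=np.array([[-.058,.075,.172],[-.058,-.015,.172]]); print(proj(w,T2(MON,P)), 'shut expected vs',uv)
print(proj(w,T2(MON,[[-.031,-.068,.177]])))
E
```

```text
[[269.4172745  230.56473636]
 [374.10366269 231.04181626]] shut expected vs [[271, 231.5], [376.5, 231.5]]
[[440.96356334 202.65827297]]
```

View pics/c14w.png

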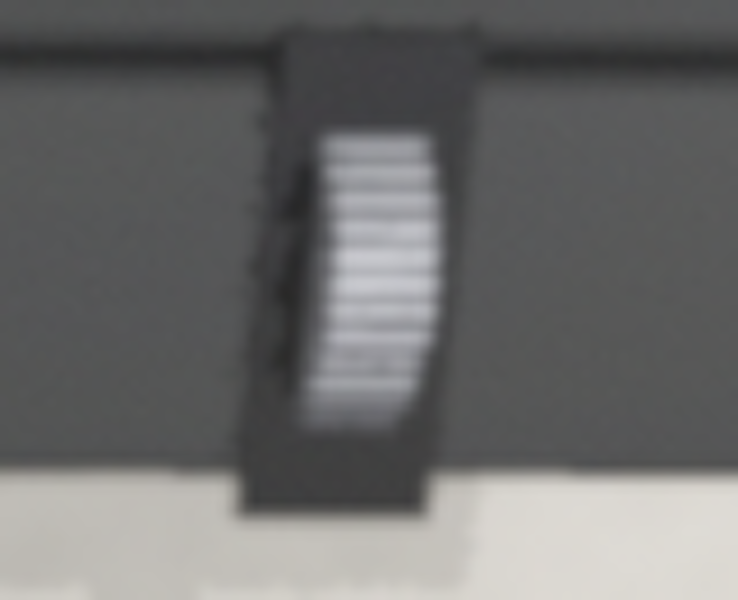

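carry_out --rows '[0.001,0,0.03,0,0,0.002,0,0.035,0,0,0.003,0,0.032,0,0,0,0.02,0,0,0,0,0.025,0,0,0,0,0.025,0,0,0,0,0.014,0,0,0,0,0,0,0,0]'

```text
clock: 15.65
eef_pos: [0.6106, -0.1712, 0.3556]
ee_rot: [-0.1, 0.701, -0.699, 0.097]
contact_force: [-0.4, -0.1, 0.6]
opening: -0.0001
```

```bash
python3 - <<'E'
from h import *
st(); save('wrist','wrist15.png'); save('scene','scene15.png')
a=cv2.imread('pics/wrist15.png'); cv2.imwrite('pics/c15.png',cv2.resize(a[200:350,223:423],(800,600),interpolation=cv2.INTER_CUBIC))
w=load('wrist15.png'); print(proj(w,T2(MON,[[-.030,-.068,.177]])))
E
```

```text
t 15.65 mon xyz [-0.0381 -0.0671  0.3556] F mon [-0.44  0.03  0.59] yaw 0.279 tilt [ 0.0045 -0.0042] open -0.0001
[[329.27644444 230.58132522]]
```

View pics/c15.png

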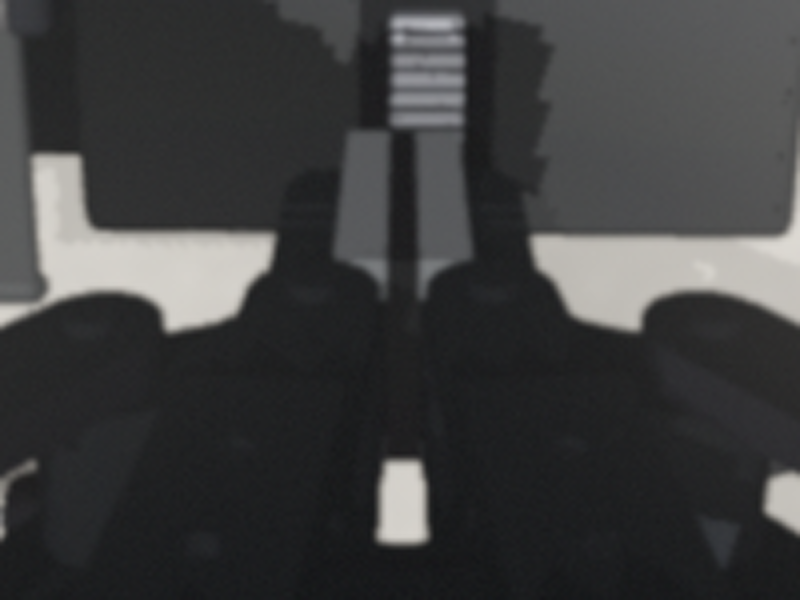

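carry_out --rows '[0,0.002,0.0025,0,0,0,0.002,0,0,0,0,0.001,0,0,0,0,0,0,0,0]'

```text
clock: 16.15
eef_pos: [0.612, -0.174, 0.3544]
ee_rot: [0.098, -0.7, 0.7, -0.098]
contact_force: [0.1, -0.4, -0.4]
opening: -0.0
```

```bash
python3 - <<'E'
from h import *
st()
E
```

```text
t 16.15 mon xyz [-0.0374 -0.0702  0.3544] F mon [-0.03 -0.38 -0.38] yaw 0.2791 tilt [-0.0002  0.0002] open -0.0
```

carry_out --rows '[0,0.002,0,0,0,0,0.002,0,0,0,0,0.001,0,0,0,0,0,0,0,0]'

```text
clock: 16.55
eef_pos: [0.6123, -0.1739, 0.3503]
ee_rot: [0.098, -0.7, 0.7, -0.099]
contact_force: [-1.0, 0.6, 4.9]
opening: 0.0003
```

```bash
python3 - <<'E'
from h import *
st()
E
```

```text
t 16.55 mon xyz [-0.0371 -0.0702  0.3503] F mon [-0.8   0.82  4.9 ] yaw 0.2792 tilt [-0.0013  0.0005] open 0.0003
```

carry_out --rows '[0,0.001,0,0,0,-0.002,0,0,0,0,-0.002,0,0,0,0,-0.002,0,0,0,0,-0.002,0,0,0,0,-0.002,0,0,0,0,-0.002,0,0,0,0,0,0,0,0,0]'

```text
clock: 17.35
eef_pos: [0.6243, -0.1705, 0.3502]
ee_rot: [0.097, -0.7, 0.701, -0.099]
contact_force: [0.3, 2.5, 8.4]
opening: -0.0003
```

```bash
python3 - <<'E'
from h import *
st(); save('wrist','wrist16.png')
a=cv2.imread('pics/wrist16.png'); cv2.imwrite('pics/c16.png',cv2.resize(a[200:350,223:423],(800,600),interpolation=cv2.INTER_CUBIC))
E
```

```text
t 17.35 mon xyz [-0.0247 -0.0701  0.3502] F mon [0.99 2.36 8.38] yaw 0.2793 tilt [-0.0028  0.0012] open -0.0003
```

View pics/c16.png

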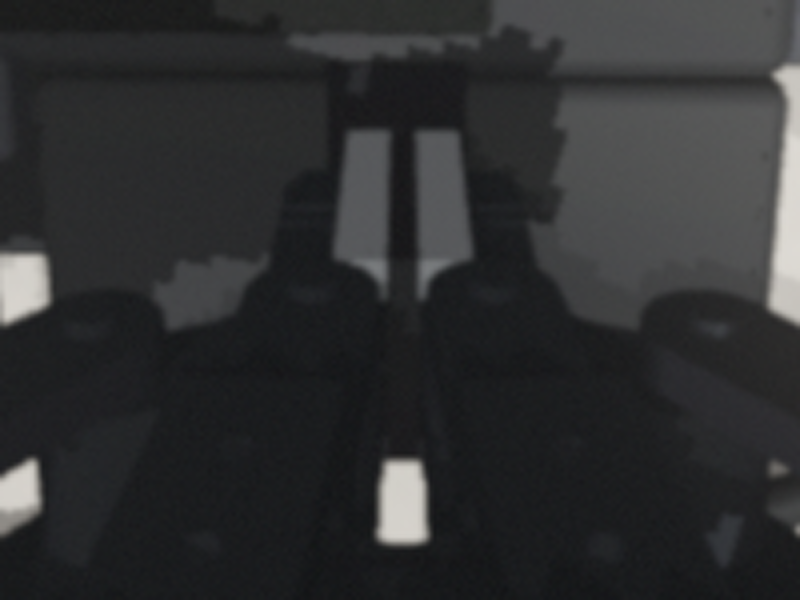

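carry_out --rows '[0,-0.01,0,0,0,0,-0.015,0,0,0,0.02,-0.01,0,0,0,0.025,0,0,0,0,0,0,0,0,0]'

```text
clock: 17.9
eef_pos: [0.5789, -0.1836, 0.3843]
ee_rot: [0.098, -0.7, 0.701, -0.098]
contact_force: [0.4, 1.1, -0.7]
opening: -0.0001
```

```bash
python3 - <<'E'
from h import *
st(); save('wrist','wrist17.png')
w=load('wrist17.png'); u=proj(w,T2(MON,[[-.030,-.07,.177]]))[0]; print(u); x,y=int(u[0]),int(u[1])
a=cv2.imread('pics/wrist17.png'); cv2.imwrite('pics/c17.png',cv2.resize(a[y-45:y+30,x-50:x+50],(800,600),interpolation=cv2.INTER_CUBIC)); print(x-50,y-45)
E
```

```text
t 17.9 mon xyz [-0.0719 -0.0705  0.3843] F mon [ 0.7   0.95 -0.66] yaw 0.2776 tilt [-0.      0.0007] open -0.0001
[324.87106099 159.0779786 ]
274 114
```

View pics/c17.png

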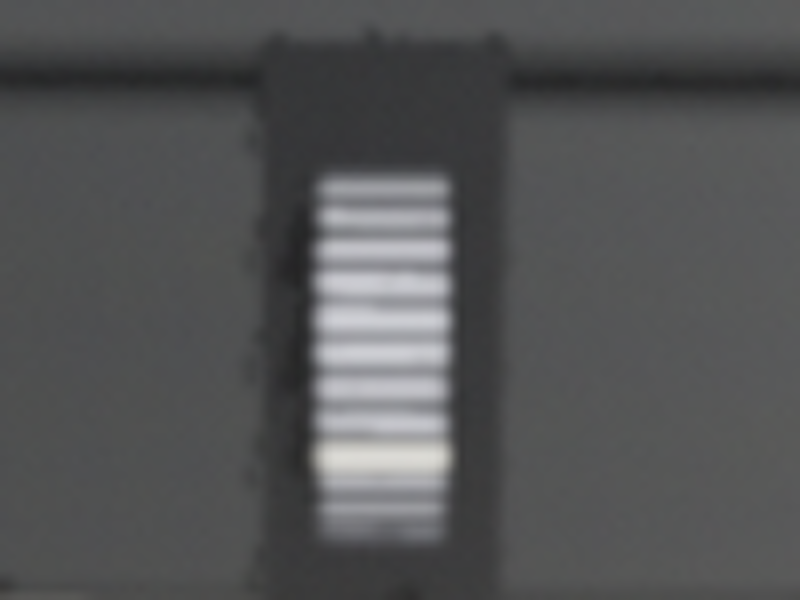

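```bash
cat >> h.py <<'E'
def wheel(f,off,k,rf,rb,rl,yw=-.07):
    w=load(f); g=lambda wx,ph: proj(w,T2(MON,[[wx-.018*np.sin(ph),yw,.159+.018*np.cos(ph)]]))[0][1]
    R_=lambda row: row/k+off-.5+.5/k
    a=np.arccos(11/18)
    s=least_squares(lambda p:[g(p[0],-a)-R_(rf),g(p[0],a)-R_(rb)],[-.03]); wx=s.x[0]; print('wx',wx,s.fun)
    for x in (wx,wx-.001,wx+.001):
        ph=least_squares(lambda p:[g(x,p[0])-R_(rl)],[.3]).x[0]; print(x,'line deg behind top',np.degrees(ph),'clicks',3-np.degrees(ph)/20)
E
python3 -c "
from h import *
wheel('wrist17.png',114,8,173,548,458)"
```

```text
wx -0.030979755138235938 [-0.17350626  0.18799441]
-0.030979755138235938 line deg behind top 19.768471520150907 clicks 2.0115764239924547
-0.031979755138235935 line deg behind top 16.21766709197723 clicks 2.1891166454011386
-0.029979755138235937 line deg behind top 23.450118722198003 clicks 1.8274940638900998
```

carry_out --rows '[-0.018,0,0,0,0,-0.019,0,0,0,0,0,0.012,0,0,0,0,0.012,0,0,0,0,0.006,0,0,0,0,0.003,0,0,0,0,0.002,0,0,0,0,0,0,0,0]'

```text
clock: 18.75
eef_pos: [0.6159, -0.1724, 0.3502]
ee_rot: [-0.098, 0.701, -0.7, 0.099]
contact_force: [-2.6, 4.4, 10.5]
opening: -0.0004
```

```bash
python3 -c "
from h import *
st()"
```

```text
t 18.75 mon xyz [-0.0333 -0.0697  0.3502] F mon [-1.33  4.99 10.52] yaw 0.2789 tilt [-0.0017 -0.0013] open -0.0004
```

carry_out --rows '[-0.002,0,0,0,0,-0.002,0,0,0,0,-0.0025,0,0,0,0,0,0,0,0,0,0,-0.01,0,0,0,0,-0.015,0,0,0,0.02,-0.01,0,0,0,0.025,0,0,0,0,0,0,0,0,0]'

```text
clock: 19.65
eef_pos: [0.5773, -0.1842, 0.3841]
ee_rot: [0.098, -0.7, 0.701, -0.098]
contact_force: [0.4, -0.6, -0.3]
opening: -0.0
```

```bash
python3 - <<'E'
from h import *
st(); save('wrist','wrist18.png')
w=load('wrist18.png'); u=proj(w,T2(MON,[[-.031,-.07,.177]]))[0]; print(u); x,y=int(u[0]),int(u[1])
a=cv2.imread('pics/wrist18.png'); cv2.imwrite('pics/c18.png',cv2.resize(a[y-45:y+30,x-50:x+50],(800,600),interpolation=cv2.INTER_CUBIC)); print(x-50,y-45)
E
```

```text
t 19.65 mon xyz [-0.0737 -0.0707  0.3841] F mon [ 0.21 -0.67 -0.26] yaw 0.2773 tilt [0.0002 0.0007] open -0.0
[324.64645114 157.78811749]
274 112
```

View pics/c18.png

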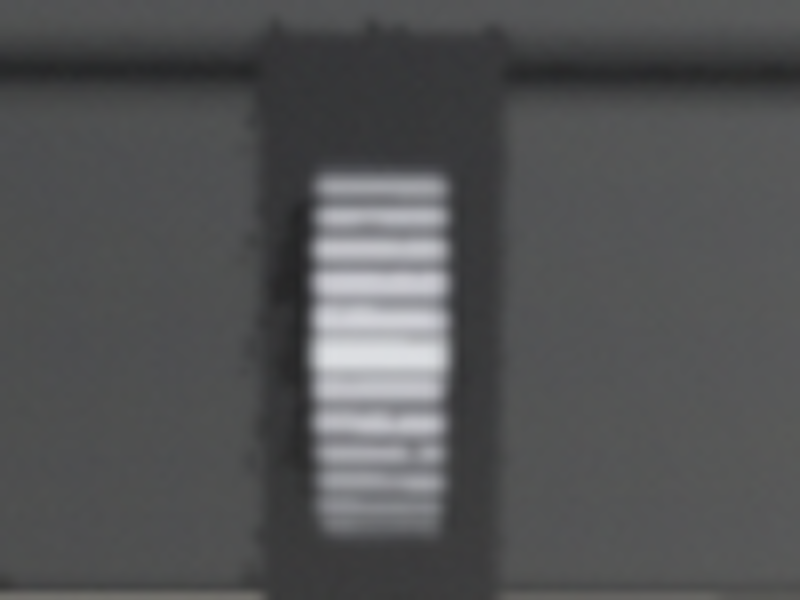

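```bash
python3 -c "
from h import *
wheel('wrist18.png',112,8,170,540,356)"
```

```text
wx -0.031125139132501294 [-0.59872158  0.64892475]
-0.031125139132501294 line deg behind top -3.560205733067595 clicks 3.1780102866533797
-0.03212513913250129 line deg behind top -6.720204245588324 clicks 3.336010212279416
-0.030125139132501293 line deg behind top -0.3887937506062535 clicks 3.019439687530313
```

```bash
python3 -c "
from h import *
wheel('wrist18.png',112,8,165,540,356)
import numpy as np
for f,o in(('wrist17.png',114),('wrist18.png',112)):
    a=load(f)['pixels'].astype(float); c=int(np.round(274+381/8)); print(a[o+20:o+70,c-5:c+6].mean(1).round(0).astype(int).tolist())
"
```

```text
wx -0.03093064345558817 [-0.31132784  0.33744032]
-0.03093064345558817 line deg behind top -2.9445795894084994 clicks 3.147228979470425
-0.031930643455588166 line deg behind top -6.106033478436181 clicks 3.305301673921809
-0.029930643455588168 line deg behind top 0.23019924603039185 clicks 2.9884900376984804
[[61, 62, 64], [82, 83, 87], [123, 125, 128], [157, 158, 163], [139, 140, 145], [122, 122, 128], [158, 158, 164], [174, 175, 180], [146, 148, 152], [136, 137, 141], [181, 181, 187], [189, 190, 196], [157, 158, 164], [141, 142, 147], [183, 184, 189], [199, 200, 205], [186, 187, 192], [155, 156, 161], [168, 169, 175], [198, 199, 204], [199, 201, 206], [169, 171, 176], [162, 163, 168], [195, 196, 201], [200, 201, 206], [172, 173, 178], [146, 147, 153], [175, 175, 181], [193, 193, 199], [178, 178, 184], [144, 146, 150], [158, 159, 165], [189, 190, 195], [185, 186, 191], [158, 158, 161], [181, 181, 178], [212, 211, 206], [217, 216, 212], [201, 200, 197], [175, 175, 177], [170, 170, 175], [138, 138, 144], [131, 132, 136], [153, 154, 158], [131, 131, 135], [112, 113, 117], [108, 108, 11
[... 178 characters left out ...]
140, 141, 146], [139, 140, 145], [180, 181, 186], [189, 189, 195], [157, 158, 164], [142, 143, 149], [185, 186, 192], [201, 201, 207], [187, 188, 194], [155, 156, 162], [170, 171, 176], [200, 201, 207], [203, 203, 209], [180, 181, 186], [190, 191, 195], [212, 214, 218], [219, 222, 225], [212, 214, 218], [183, 185, 189], [180, 181, 186], [192, 193, 199], [177, 178, 184], [140, 141, 146], [148, 149, 154], [181, 182, 187], [183, 184, 189], [146, 146, 152], [136, 136, 141], [161, 161, 167], [148, 149, 154], [125, 126, 131], [145, 146, 151], [153, 154, 159], [127, 128, 132], [121, 123, 127], [134, 135, 139], [117, 119, 122], [110, 111, 114], [92, 94, 96], [71, 72, 74], [61, 62, 63], [60, 59, 60]]
```

carry_out --rows '[0.024,0,0,0,0,0,0.03,0,0,0,0,0.03,0,0,0,0,0.02,0,0,0,0,0,0,0,0,0,0,0,0,0]'

```text
clock: 20.3
eef_pos: [0.5563, -0.1901, 0.3037]
ee_rot: [0.098, -0.7, 0.7, -0.098]
contact_force: [1.0, -0.4, 0.8]
opening: 0.0001
```

```bash
python3 - <<'E'
from h import *
st(); save('wrist','wrist19.png')
w=load('wrist19.png'); u=proj(w,T2(MON,[[-.031,-.07,.177]]))[0]; print(u); x,y=int(u[0]),int(u[1])
a=cv2.imread('pics/wrist19.png'); cv2.imwrite('pics/c19.png',cv2.resize(a[y-60:y+60,x-80:x+80],(800,600),interpolation=cv2.INTER_CUBIC)); print(x-80,y-60)
E
```

```text
t 20.3 mon xyz [-0.0954 -0.0707  0.3037] F mon [ 0.87 -0.63  0.81] yaw 0.2792 tilt [-0.0002  0.0001] open 0.0001
[326.60997989 121.8471069 ]
246 61
```

View pics/c19.png

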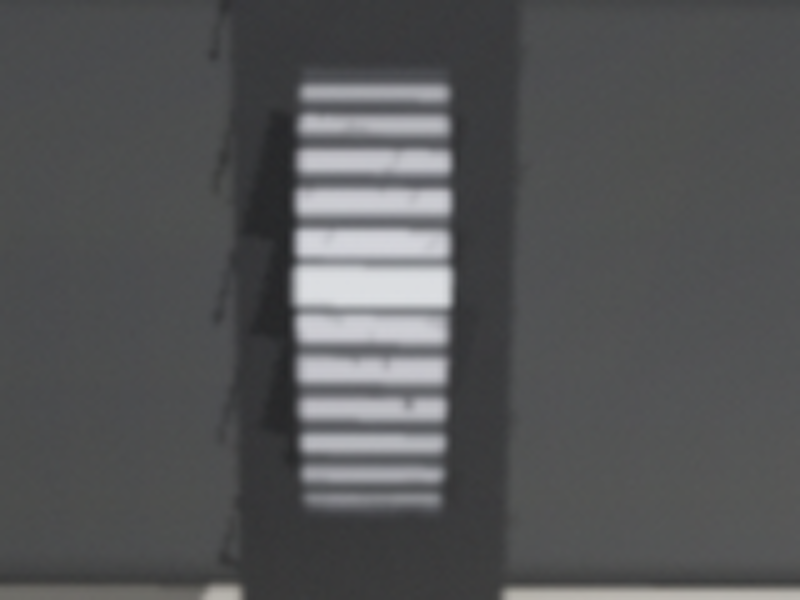

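```bash
python3 -c "
from h import *
wheel('wrist19.png',61,5,70,512,287)
save('top','top20.png');save('scene','scene20.png')"
```

```text
wx -0.030706229766789408 [-0.64745446  0.75029835]
-0.030706229766789408 line deg behind top -2.6895900812159024 clicks 3.134479504060795
-0.031706229766789405 line deg behind top -5.880306254353323 clicks 3.2940153127176663
-0.029706229766789407 line deg behind top 0.4940644368352442 clicks 2.975296778158238
```

View pics/top20.png

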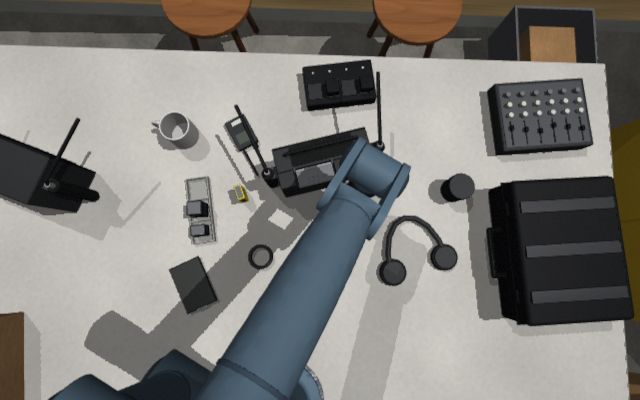

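View pics/scene20.png

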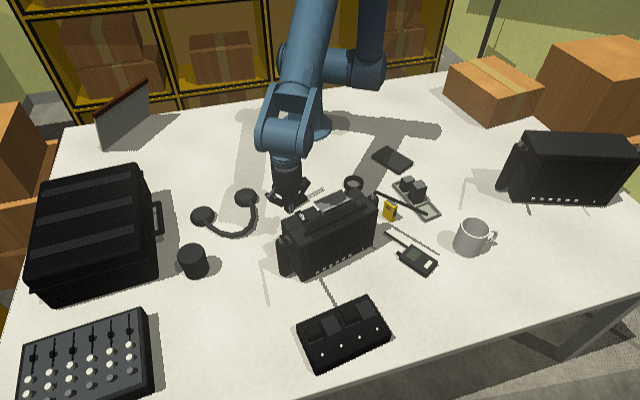

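```bash
python3 - <<'E'
from h import *
def run(f,off,k,rows,i0):
    w=load(f); rows=np.array(rows)/k+off-.5+.5/k; n=np.arange(len(rows))-i0
    def m(p,pitch):
        ph=p[1]+n*pitch; P=np.c_[p[0]-.018*np.sin(ph),np.full(len(n),-.07),.159+p[2]+.018*np.cos(ph)]
        return proj(w,T2(MON,P))[:,1]
    s=least_squares(lambda p:m(p,p[3])-rows,[-.031,0,0,.14],x_scale=[.001,.1,.001,.1]); print('free',s.x[0],np.degrees(s.x[[1,3]]),s.x[2],s.fun.round(2))
    for N in(40,42,44,45,48):
        s=least_squares(lambda p:m(p,2*np.pi/N)-rows,[-.031,0,0],x_scale=[.001,.1,.001]); print(N,s.x[0],np.degrees(s.x[1]),s.x[2],(s.fun**2).mean()**.5)
run('wrist19.png',61,5,[93,125,162,202,244,287,329,370,408,443,474,500],5)
E
```

```text
free -0.030427491349456725 [-1.98071684  7.60042342] 0.005221804269358813 [-0.06  0.07  0.02  0.   -0.02 -0.07  0.01 -0.01  0.05  0.03 -0.03 -0.01]
40 -0.030759361469093492 -2.836032114258436 -0.008258990203197009 0.38073585027003504
42 -0.03066224204120106 -2.5810425516957736 -0.004272844525646109 0.2593795578306094
44 -0.03057056481678294 -2.3441961077069355 -0.0005392296379558802 0.1551585903530941
45 -0.030526643731630505 -2.2318819486875427 0.0012382870984092198 0.10938115238644157
48 -0.03040198952111845 -1.9165973692924123 0.006239386855472604 0.04654998445131035
```

```bash
python3 - <<'E'
from h import *
def run(f,off,k,rows,idx):
    w=load(f); rows=np.array(rows)/k+off-.5+.5/k; n=np.array(idx)
    def m(p,pitch):
        ph=p[1]+n*pitch; P=np.c_[p[0]-.018*np.sin(ph),np.full(len(n),-.07),.159+.0012+.018*np.cos(ph)]
        return proj(w,T2(MON,P))[:,1]
    s=least_squares(lambda p:m(p,np.pi/22.5),[-.031,0],x_scale=[.001,.1]); print(f,s.x[0],np.degrees(s.x[1]),s.fun.round(2))
run('wrist17.png',114,8,[188,217,249,283,319,353,388,423,458],range(-8,1))
run('wrist18.png',112,8,[187,217,249,283,319,356,389,423,453,482],range(-5,5))
run('wrist19.png',61,5,[93,125,162,202,244,287,329,370,408,443,474,500],range(-5,7))
E
```

```text
wrist17.png 0.03905389338554858 -40.77681735870539 [ 3.53  1.05 -0.82 -2.02 -2.5  -2.2  -1.11  0.77  3.41]
wrist18.png 0.03748805780185585 -68.93757559015907 [ 4.5   1.72 -0.49 -2.05 -2.92 -3.03 -2.36 -0.9   1.35  4.35]
wrist19.png -0.009546406130216603 -78.08785676779273 [11.82  6.32  1.53 -2.4  -5.33 -7.1  -7.6  -6.71 -4.38 -0.58  4.63 11.17]
```

```bash
python3 - <<'E'
from h import *
def run(f,off,k,rows,idx,i):
    w=load(f); rows=np.array(rows)/k+off-.5+.5/k; n=np.array(idx)
    def m(p):
        ph=p[1]*.1+n*p[2]; P=np.c_[p[0]*.001-.018*np.sin(ph),np.full(len(n),-.07),.1602+.018*np.cos(ph)]
        return proj(w,T2(MON,P))[:,1]
    for pit in (7.5,8):
        s=least_squares(lambda p:m([p[0],p[1],np.radians(pit)])-rows,[-31,i]); print(f,pit,s.x[0],np.degrees(s.x[1]*.1),s.fun.round(2))
run('wrist17.png',114,8,[188,217,249,283,319,353,388,423,458],range(-8,1),3.5)
run('wrist18.png',112,8,[187,217,249,283,319,356,389,423,453,482],range(-5,5),0)
run('wrist19.png',61,5,[93,125,162,202,244,287,329,370,408,443,474,500],range(-5,7),0)
E
```

```text
wrist17.png 7.5 -29.37775112147209 21.319545117193076 [ 0.86  0.81  0.66  0.44  0.07 -0.05 -0.37 -0.87 -1.63]
wrist17.png 8 -30.223926237603955 20.43047384463005 [ 0.2   0.17  0.12  0.08 -0.05  0.11  0.08 -0.13 -0.61]
wrist18.png 7.5 -30.283354109965288 -2.027761150205035 [ 1.1   0.89  0.71  0.48  0.12 -0.36 -0.4  -0.74 -0.82 -1.09]
wrist18.png 8 -30.22250976395301 -1.518821065809863 [ 0.11  0.05  0.09  0.11  0.01 -0.18  0.03 -0.08  0.01 -0.15]
wrist19.png 7.5 -30.66126654762274 -2.645431244087126 [ 2.15  1.92  1.45  0.96  0.46 -0.08 -0.46 -0.89 -1.18 -1.47 -1.72 -1.81]
wrist19.png 8 -30.529107179365944 -2.2394034594142145 [ 0.13  0.08 -0.07 -0.11 -0.1  -0.09  0.05  0.08  0.16  0.1  -0.05 -0.19]
```

carry_out --rows '[0.01,-0.01,0,0,0,0,-0.03,0,0,0,0,-0.04,0,0,0,0,-0.04,-0.03,0,0,0,-0.02,-0.03,0,0,0,0,0,0,0,0,0,0,0,0]'

```text
clock: 21.15
eef_pos: [0.5296, -0.1348, 0.4447]
ee_rot: [0.098, -0.699, 0.701, -0.1]
contact_force: [-0.9, -0.5, 0.3]
opening: 0.0
```

```bash
python3 - <<'E'
from h import *
st(); save('wrist','wrist21.png')
E
```

```text
t 21.15 mon xyz [-0.1062 -0.0102  0.4447] F mon [-1.03 -0.23  0.26] yaw 0.2801 tilt [-0.0022  0.0023] open 0.0
```

View pics/wrist21.png

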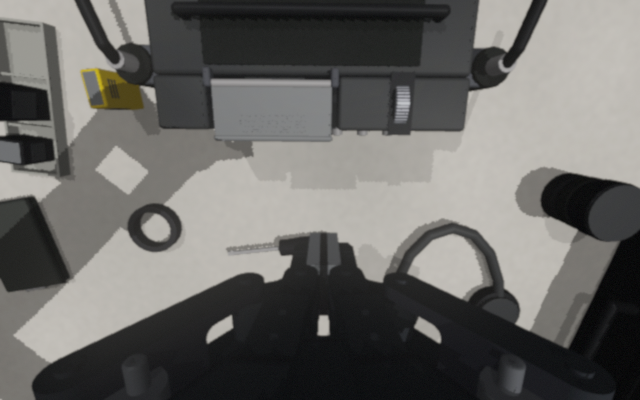

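Flap shut, from (212,80) to (332,139); slim's tray pocket is empty at (25,45), the other packs are in place, and the wheel is at (402,103).

```bash
python3 - <<'E'
from h import *
w=load('wrist21.png')
print(proj(w,T2(MON,[[-.058,.075,.172],[-.058,-.015,.172],[-.016,.075,.1735],[-.016,-.015,.1735]])).round(1))
print(r.close_job())
E
```

```text
[[215.7 139.5]
 [330.9 140.4]
 [210.2  82.1]
 [331.7  83.1]]
the job is handed in; nothing more can be done
None
```

The slim battery pack is in the bay with the flap shut over it, and the volume wheel is at the third click. The job is handed in at about 21 s on the robot's clock.

**Pack:** I took the slim from its tray pocket and pushed its front face against the flap's edge. Friction carried the edge up as I lifted, because the tool could not tilt the pack to scoop it. I then lowered the pack in small steps. It stopped at tool height 0.3202 m, where I had worked out the floor would be. Pushing 2 mm further raised the force to 13 N without it moving. I opened the fingers only then and lifted straight out.

**Flap:** it closed by itself. In the last picture its corners lie within about 4 pixels of where a shut flap should appear. I could not see the pack under the shut flap, so its seating rests on the height and force readings.

**Wheel:** I rolled it in two strokes with the fingertips. After the first, the white line stood about 20° behind the top, at the second click. After the second it is uppermost, though three measurements put it 1.5 to 3° past top centre. That is at most 0.15 of a click, close to camera error, so I left it.

The thick, short and yellow packs and the tape, driver and headphones look unmoved by eye in the last pictures, and the arm ended clear of everything. Forces at the end of each move never exceeded about 20 N.

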